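# Set up a seed rinse on the bench stirrer with the hanging strainer

### The job

Set up the stirrer for rinsing seed: first slide the beaker along the stirrer's plate from the grey ring into the blue ring, upright and without lifting it, with the stirring bar staying in it. Then lift the steel strainer up and off the hook of the drain stand and lower it into the beaker, not dropping it, until its flange lies flat on the rim. When it is seated, turn the black dial clockwise until its white pointer stands in the blue band, and leave the timer lying where it is.

Things in the scene. Friction and masses are not known exactly. Their poses are not given: they have to be found in the camera images.
- stirrer: White bench stirrer, fixed, 140 x 275 x 46 mm. Origin on the bench under it, z up, own x away from the robot, own y along its length to the robot's left (housing y -145 to +130 mm). Level smooth white plate 46 mm above the origin with two printed rings (no step): blue at y +85 mm, grey at y -15 mm. At the right-hand end, y -100 mm, the grey dial panel, 44 mm above the origin.
- stir_place (a point): Centre of the blue ring (72 mm across), the driven place, on the plate's surface; axes as the stirrer.
- wait_place (a point): Centre of the grey ring (72 mm across), the waiting place, on the plate's surface, 100 mm from the blue ring's centre; axes as the stirrer.
- dial_grip (a point): Point on the dial's upright axis, 20 mm above the dial panel; it does not turn; axes as the stirrer. Black dial: round skirt 42 mm in diameter, 6 mm high; on it an upright bar grip 38 mm long and 12 mm thick, from 14 mm below this point to 8 mm above it, to be pinched across its thickness.
- dial (a joint): Angle of the dial, rad, growing clockwise seen from above: 0 (off) to 1.8 (stop). Light friction; stays where left. Bar grip and white pointer point 0.95 - value counter-clockwise from the stirrer's own +x, seen from above. Blue band on the panel: 0.95 to 1.45, middle 1.2. Starts at 0 to 0.3.
- beaker: Clear glass beaker, outside diameter 52 mm, 70 mm tall, 45 to 90 g, standing near the middle of the grey ring. Origin: centre of its underside, z up; small spout on its own +y side, roughly towards the blue ring. Mouth 44 mm wide inside, narrowing to 39 mm at 20 mm above the underside. Slides easily. Grip it lightly and low, beside the spout (across its own x): on the spout it tilts.
- stir_bar: White stirring bar, 25 x 8 mm, 10 g, lying loose in the beaker. Origin: its lowest line at mid length; own y along the bar.
- drain_stand: Grey drain stand, fixed: base 110 x 92 x 10 mm; steel rod 12 mm thick, 204 mm tall, at own x +30 mm; on it a dark block (165 to 191 mm up) with a hook of two parallel steel prongs, 6 mm thick, at y +9 and -9 mm, reaching along its own -x, roughly towards the robot. Origin on the bench, z up.
- hook_seat (a point): Upper side of the dip of the two prongs, midway between them, where the strainer's cross bar lies, 168 mm above the bench; axes as the drain stand.
- hook_tip (a point): Highest point of the prongs' upturned tips, midway between them: 15 mm out along the stand's -x from the seat and 11 mm higher; axes as the drain stand.
- strainer: Slotted steel strainer insert, 85 to 170 g, 160 mm tall. Origin: centre of its underside, z up. Cup 36 mm in diameter, foot tapered to 26 mm over the lowest 7 mm. Flange 62 mm in diameter, 3 mm thick, underside 50 mm above the origin. Hangs upright with the prongs through its bail, own axes along the stand's. Seated, its origin is 20 to 21 mm above the beaker's.
- strainer_bar (a point): Middle of the axis of the level cross bar of the bail, 113 mm above the strainer's origin; axes as the strainer. Bail: hoop of 6 mm bar in the strainer's own y-z plane, 55 mm wide outside, 57 mm free height under the bar. To unhook: raise 20 to 40 mm, then draw at least 65 mm along the stand's -x before raising further.
- strainer_grip (a point): Middle of the orange grip standing on the cross bar, 145 mm above the strainer's origin; axes as the strainer. Grip 16 mm (x) by 12 mm (y), from 30 mm below this point to 15 mm above it, to be pinched across its 12 mm, along y.
- bench_timer: White bench timer, 66 x 64 x 19 mm, lying in front; a bystander. Origin: centre of its underside.
Things that resemble listed ones, but are neither listed nor needed, are in the scene too. What is shaped like the beaker but yellow is not meant. What is shaped like the drain_stand but pink is not meant.

How it is judged:
By the outcome, as a careful person would: the job done as asked, in the order asked, and still so for the second after the job is handed in, with the robot touching nothing.
It also fails if it takes over 69 s, if anything falls off the work surface, if the arm or the gripper's body presses on something with over 40 N, if the wrist force passes 120 N, or if a joint passes its speed limit or range.

### The arm

A 6-joint arm with a two-finger parallel gripper is mounted at the origin on a cart in front of the work surface, level with it; the furniture and walls round the work are solid. World frame = base frame: x ahead of the robot, y to its left, z up, the work surface at z = 0. Lengths are in m, angles in rad, forces in N, time in s.
With the tool pointing down it reaches from about 0.35 to 0.975 m from the base axis. Payload 7.1 kg.
Tool frame: the origin (TCP) lies on the centre line of the jaws, within the pads' length; the fingertips stand 8 mm ahead of it and the grasp point (between the pads) lies 11 mm behind it; z points along the fingers, y is the line along which they close (so a half turn about z gives the same grasp; the last joint's range is limited). The gripper opens to 88 mm and grips with 3 to 60 N. Pads are 20 mm wide; open, the fingers measure 115 mm over their backs; the gripper's body (75 mm by 178 mm) begins 61 mm behind the grasp point.
Start: joints at [1.168, 0.423, 1.63, -0, 1.089, -0.019], TCP at [0.234, 0.58, 0.231] pointing down, gripper open.
Joint ranges: [-3, 3], [-0.9, 2.11], [0.09, 2.58], [-1.31, 4.45], [0.11, 2.69], [-2.54, 2.54]. Speed limits (rad/s): [2.39, 2.39, 3.01, 3.14, 3.14, 3.14].

### API

Orientations are given as a rotation vector (axis times angle).
In Python, from station import env, optics, workorder gives the robot as it stands. The module is installed in compiled form; this text tells all that it offers.
- The arm moves only by the tool step_arm, never from a script. Its argument "motion" is a list of rows, each an object of numbers: "grip": the opening, from -1 (shut) to 1 (fully open); "dx", "dy", "dz": the shift along the tool's x, y, z in units of 25 mm (1.0 is 25 mm); "wx", "wy", "wz": the turn, a rotation vector about the tool's x, y, z in units of 5 degrees (1.0 is 5 degrees). A call has 1 to 10 rows; each row is the pose to reach, as a shift and turn from the pose commanded when the call began, along the tool's axes at that moment; what a row does not reach only later rows make up. A row lasts 1/10 s, in which the tool goes at most 50 mm and 8.59 degrees, less where a joint would pass 70% of its speed; a pose out of reach is approached as far as the arm can. A call with a gripper value outside its range is refused whole. The fingers move at their own pace and stop on an object; the grip force is fixed at half the most. Time passes only in rows, so rows that repeat a pose let the fingers close. It gives the time, the measured TCP pose, the force, the opening and the grip force at its end, in the units of the state.
- env.read_state(): the state, without advancing time (a new reading comes with each control period).
- optics.snapshot(name): name is "scene" or "top" or "wrist"; returns the picture (384x512x3 uint8, red, green, blue); there is no depth.
- optics.camera_info(name): a dict with "fx", "fy", "cx", "cy" (pixels), "k1" (the pictures are not rectified: a ray, as slopes to the right and down, at radius r is drawn at 1 + k1 r^2 times it, then the intrinsics apply), "extrinsics" (4x4, takes a point from camera to world coordinates); the wrist camera has in their place "tool_from_camera" (4x4, takes a point from camera to tool coordinates, whose origin is the TCP and whose axes are the flange's). Camera axes: x right, y down, z forward; pixel columns grow to the right and rows downward; lengths in m; the calibration is good to about 2 mm. A picture is of the moment at which its call begins: read the wrist's pose just before it. camera_info takes no time and is no camera call.
- workorder.close_job(): hands the job in; it is judged then, once.
The state is a dict: "clock": time; "joints": joint angles; "qvel": joint speeds; "effort": joint torques, N m; "position": TCP position; "orientation": TCP orientation; "force": force on the tool from outside, world axes, zero at the start; "ft_torque": the same for the moment, N m; "width": finger opening in m; "grip_force": force on a finger pad.
Only numpy, scipy, OpenCV 4.12 (cv2) and the standard library are available. Lean on these libraries where they do the work, as an engineer would, in place of code of your own. Each camera call takes 0.05 s, during which the arm holds its last target. There are 200 camera calls.

## Working session

There is one attempt and no reset: what is moved stays moved. The work goes in short steps, Python scripts to look and compute and a tool call to move; the robot and the scene stay as the last step left them, time stands still between calls to the robot, and variables do not carry over. Pictures are saved under pics/ and viewed, at most 10 in all, crops included, and the job is handed in when it is done.

Besides the shell and the picture viewer there is one more tool, called after "Emit:" as a command line: name --argument value ..., lists and objects as JSON in quotes. step_arm: Moves the arm, as the interface text tells. Its arguments: {"type":"object","properties":{"motion":{"type":"array"}},"required":["motion"]}

```bash
mkdir -p pics
python3 - <<'E'
from station import env, optics
import cv2, numpy as np
s=env.read_state(); print({k:np.round(v,4).tolist() for k,v in s.items()})
for n in("scene","top","wrist"):
    i=optics.camera_info(n); print(n,{k:np.round(v,4).tolist() for k,v in i.items()})
    p=optics.snapshot(n); cv2.imwrite(f"pics/{n}0.png",p[...,::-1])
a=[cv2.imread(f"pics/{n}0.png") for n in("scene","top")]
for n,p in zip(("scene","top"),a): cv2.imwrite(f"pics/{n}0b.png",cv2.resize(p,(800,600),interpolation=cv2.INTER_CUBIC))
E
```

```text
{'clock': 0.0, 'joints': [1.168, 0.4238, 1.6307, -0.0, 1.0886, -0.019], 'qvel': [-0.0009, -0.0006, 0.0021, -0.0008, -0.0008, 0.0005], 'effort': [0.0018, -54.4626, -27.3664, 0.0644, 0.0228, -0.0], 'position': [0.2338, 0.579, 0.2299], 'orientation': [-0.5992, -3.0836, 0.0024], 'force': [-0.5198, 0.4336, 0.1594], 'ft_torque': [-0.0176, -0.0006, 0.0296], 'grip_force': 0.0, 'width': 0.0875}
scene {'fx': 380.1792, 'fy': 380.1792, 'cx': 258.836, 'cy': 185.5213, 'k1': -0.1191, 'extrinsics': [[0.4385, -0.4064, 0.8016, -0.5037], [-0.8986, -0.184, 0.3983, -0.9189], [-0.0144, -0.895, -0.4459, 0.6822], [0.0, 0.0, 0.0, 1.0]]}
top {'fx': 430.7685, 'fy': 430.7685, 'cx': 254.7727, 'cy': 186.9012, 'k1': -0.1157, 'extrinsics': [[-0.1098, -0.9717, 0.209, 0.2561], [-0.994, 0.1071, -0.0242, -0.3912], [0.0011, -0.2104, -0.9776, 1.2715], [0.0, 0.0, 0.0, 1.0]]}
wrist {'fx': 266.2081, 'fy': 266.2081, 'cx': 251.359, 'cy': 190.4225, 'k1': -0.0296, 'tool_from_camera': [[0.0017, -0.9605, -0.2783, 0.0761], [1.0, 0.0017, 0.0002, 0.0012], [0.0003, -0.2783, 0.9605, -0.1537], [0.0, 0.0, 0.0, 1.0]]}
```

View pics/scene0b.png

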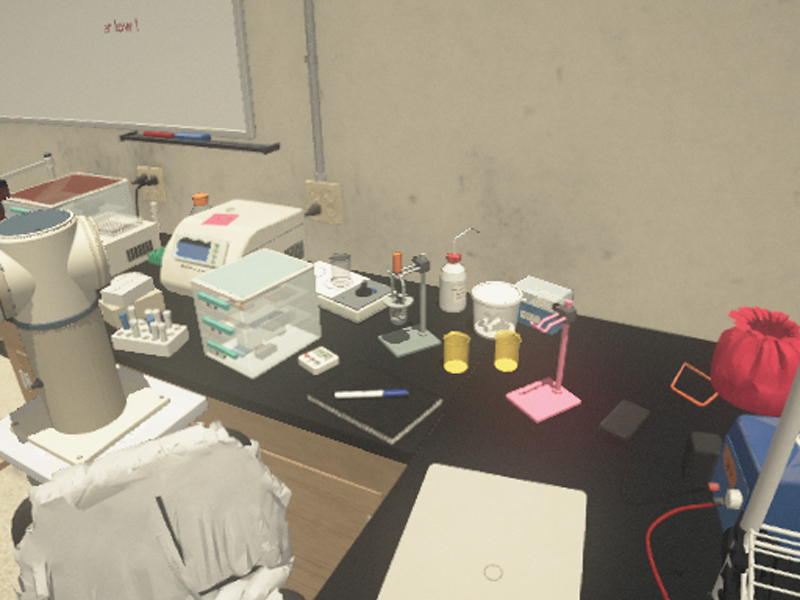

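View pics/top0b.png

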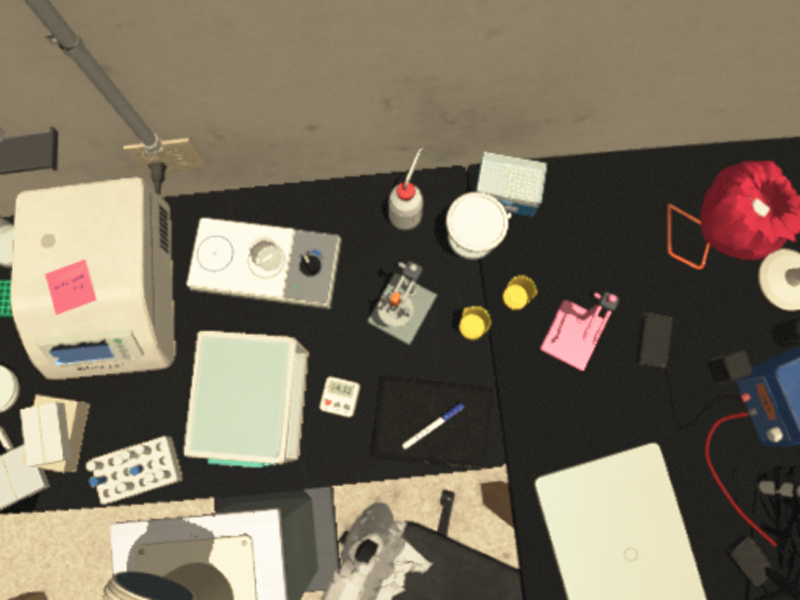

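The scene picture shows the clear beaker on the white stirrer at about (340,265) and the grey stand with the orange-gripped strainer at (398,262). In the top view (800x600) the stirrer spans x 190–340, y 218–307, with the beaker at (267,257), the dial at (310,262), the grey stand at (402,300), yellow decoys at (475,322) and (518,292), and a pink decoy at (580,330). The colourless beaker on the stirrer and the grey stand fit the description. I'll confirm with an enlarged crop.

```bash
cat > h.py <<'E'
import numpy as np, cv2
from station import env, optics
from scipy.spatial.transform import Rotation as R
def cam(n,st=None):
    i=optics.camera_info(n)
    if n!="wrist": return i,np.array(i["extrinsics"])
    T=np.eye(4);T[:3,:3]=R.from_rotvec(st["orientation"]).as_matrix();T[:3,3]=st["position"]
    return i,T@np.array(i["tool_from_camera"])
def rays(c,uv):
    i,E=c; uv=np.atleast_2d(uv).astype(float)
    d=(uv-[i["cx"],i["cy"]])/[i["fx"],i["fy"]]; s=d.copy()
    for _ in range(20): s=d/(1+i["k1"]*(s**2).sum(1,keepdims=True))
    return E[:3,3], np.c_[s,np.ones(len(s))]@E[:3,:3].T
def onz(c,uv,z):
    o,d=rays(c,uv); return o+d*((z-o[2])/d[:,2])[:,None]
def proj(c,P):
    i,E=c; p=(np.atleast_2d(P)-E[:3,3])@E[:3,:3]; s=p[:,:2]/p[:,2:]
    return s*(1+i["k1"]*(s**2).sum(1,keepdims=True))*[i["fx"],i["fy"]]+[i["cx"],i["cy"]]
def tri(c1,u1,c2,u2):
    o1,d1=rays(c1,u1);o2,d2=rays(c2,u2);d1,d2=d1[0],d2[0]
    t=np.linalg.lstsq(np.c_[d1,-d2],o2-o1,rcond=None)[0]
    a,b=o1+t[0]*d1,o2+t[1]*d2; return (a+b)/2,np.linalg.norm(a-b)
E
python3 - <<'E'
from h import *
p=cv2.imread("pics/top0.png"); a=cv2.resize(p[130:230,115:285],None,fx=4.7,fy=4.7,interpolation=cv2.INTER_CUBIC)
cv2.imwrite("pics/crop1.png",a)
c=cam("top"); 
m=cv2.inRange(p,(150,150,150),(255,255,255)); m[:,:118]=0;m[:135]=0;m[205:]=0;m[:,225:]=0
cs=max(cv2.findContours(m,cv2.RETR_EXTERNAL,cv2.CHAIN_APPROX_NONE)[0],key=cv2.contourArea)
b=cv2.minAreaRect(cs); print(b); print(onz(c,cv2.boxPoints(b),.046).round(4))
h=cv2.cvtColor(p,cv2.COLOR_BGR2HSV)
for nm,(lo,hi) in {"orange":((5,170,120),(18,255,255)),"pink":((165,60,120),(179,200,255))}.items():
  for n in("top","scene"):
    q=cv2.cvtColor(cv2.imread(f"pics/{n}0.png"),cv2.COLOR_BGR2HSV); k=cv2.inRange(q,lo,hi)
    N,_,st,ce=cv2.connectedComponentsWithStats(k)
    print(nm,n,[(st[j].tolist(),ce[j].round(1).tolist()) for j in range(1,N) if st[j][4]>20])
# timer, cabinet
print("cabinet top?",onz(c,np.array([[190,333],[305,335],[305,465],[187,460]])*.64,.2).round(3), "thermocycler right", onz(c,np.array([[175,350],[150,180]])*.64,.15).round(3))
print("bottle",onz(c,np.array([[405,210],[477,225]])*.64,.0).round(3))
E
```

```text
((153.95632934570312, 164.8275146484375), (63.570743560791016, 45.79472351074219), 7.594643592834473)
[[ 0.5726 -0.026   0.046 ]
 [ 0.7113 -0.05    0.046 ]
 [ 0.6628 -0.2386  0.046 ]
 [ 0.527  -0.2105  0.046 ]]
orange top [([427, 131, 3, 20, 23], [428.0, 140.0]), ([439, 137, 10, 7, 21], [443.4, 139.6]), ([427, 157, 24, 15, 72], [437.3, 165.6]), ([450, 156, 4, 12, 25], [451.4, 161.6]), ([250, 188, 6, 8, 35], [252.8, 191.3])]
orange scene []
pink top [([456, 103, 56, 62, 2263], [483.5, 135.2]), ([30, 167, 31, 34, 647], [44.4, 183.8]), ([346, 192, 45, 45, 1178], [367.4, 213.6])]
pink scene [([131, 137, 21, 7, 97], [140.9, 140.0]), ([455, 197, 57, 69, 3010], [484.3, 230.6]), ([339, 200, 23, 13, 83], [350.3, 206.5]), ([324, 207, 48, 64, 938], [349.1, 250.9])]
cabinet top? [[ 0.455 -0.074  0.2  ]
 [ 0.431 -0.261  0.2  ]
 [ 0.227 -0.243  0.2  ]
 [ 0.253 -0.058  0.2  ]] thermocycler right [[ 0.437 -0.032  0.15 ]
 [ 0.75   0.003  0.15 ]]
bottle [[ 0.692 -0.455  0.   ]
 [ 0.646 -0.593  0.   ]]
```

View pics/crop1.png

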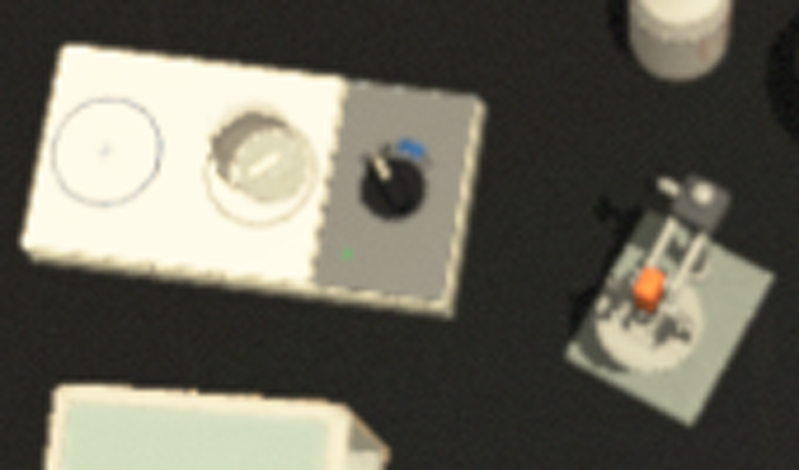

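The crop confirms: blue ring at (107,152), clear beaker with its bar inside the grey ring, which is centred at about (262,168), dial at (393,187) with the blue band at (410,149), and the grey stand with the orange grip at (648,289).

Run:
```python
from h import *
c=cam("top"); s=cam("scene")
def f(u): return (np.atleast_2d(u)+.5)/4.7-.5+[115,130]
C=onz(c,f([[63,46],[484,100],[448,303],[25,247]]),.045); print("corners",C.round(4)); print(np.linalg.norm(np.diff(C,axis=0),axis=1))
b=onz(c,f([107,152]),.046)[0]; g=onz(c,f([262,168]),.046)[0]
print("blue",b.round(4),"grey",g.round(4),np.linalg.norm(b-g), "yaw y",np.arctan2(*(b-g)[:2][::-1])-np.pi/2)
print("dial",onz(c,f([393,187]),.05).round(4))
print("grip top",onz(c,f([650,280]),.218).round(4))
B=onz(c,f([[660,212],[775,277],[692,425],[567,354]]),.01); print("base",B.round(4)); print(np.linalg.norm(np.diff(B,axis=0),axis=1), B.mean(0))
print("rod top",onz(c,f([703,192]),.204).round(4))
for nm,t,sc in [("cab FR",(297,335),(320,268)),("cab NR",(290,463),(255,315)),("cab FL",(195,333),(268,250)),("thermo front right",(170,368),(262,250)),("thermo BR top",(150,182),(303,210)),("bottle cap",(405,190),(455,257)),("strainer grip top",(398,295),(398,254)),("timer",(341,396),(319,358))]:
    P,e=tri(c,np.array(t)*.64,s,np.array(sc)*.64); print(nm,P.round(3),round(e,4))
```

```text
corners [[ 0.7061 -0.0573  0.045 ]
 [ 0.6393 -0.3237  0.045 ]
 [ 0.5115 -0.2897  0.045 ]
 [ 0.5762 -0.0273  0.045 ]]
[0.27467315 0.13226366 0.27021252]
blue [ 0.6318 -0.0828  0.046 ] grey [ 0.6102 -0.1806  0.046 ] 0.10016065181275434 yaw y -0.2173385052973451
dial [[ 0.5877 -0.2623  0.05  ]]
grip top [[ 0.4761 -0.4119  0.218 ]]
base [[ 0.5631 -0.4273  0.01  ]
 [ 0.5128 -0.4954  0.01  ]
 [ 0.4242 -0.4321  0.01  ]
 [ 0.4778 -0.3587  0.01  ]]
[0.08474212 0.10881384 0.09085683] [ 0.4944778  -0.42837989  0.01      ]
rod top [[ 0.5245 -0.4462  0.204 ]]
cab FR [ 0.44  -0.247  0.167] 0.0076
cab NR [ 0.239 -0.221  0.149] 0.0232
cab FL [ 0.465 -0.082  0.171] 0.0202
thermo front right [ 0.424 -0.066  0.188] 0.0742
thermo BR top [ 0.737 -0.003  0.17 ] 0.0022
bottle cap [ 0.687 -0.456  0.131] 0.008
strainer grip top [ 0.478 -0.417  0.214] 0.0014
timer [ 0.342 -0.297  0.013] 0.0039
```

Emit:
step_arm --motion '[{"dz":-3.5,"grip":1},{"dz":-7,"grip":1},{"dz":-7,"grip":1},{"dz":-7,"grip":1},{"dz":-7,"grip":1}]'

```text
invalid input at $.motion[0]: expected keys grip, dx, dy, dz, wx, wy, wz
```

Emit:
step_arm --motion '[{"dx":-12.2,"dy":-11.8,"wz":7.4,"grip":1},{"dx":-12.2,"dy":-11.8,"wz":7.4,"grip":1},{"dx":-12.2,"dy":-11.8,"wz":7.4,"grip":1},{"dx":-12.2,"dy":-11.8,"wz":7.4,"grip":1},{"dx":-12.2,"dy":-11.8,"wz":7.4,"grip":1},{"dx":-12.2,"dy":-11.8,"wz":7.4,"grip":1},{"dx":-12.2,"dy":-11.8,"wz":7.4,"grip":1},{"dx":-12.2,"dy":-11.8,"wz":7.4,"grip":1},{"dx":-12.2,"dy":-11.8,"wz":7.4,"grip":1},{"dx":-12.2,"dy":-11.8,"wz":7.4,"grip":1}]'

```text
invalid input at $.motion[0]: expected keys grip, dx, dy, dz, wx, wy, wz
```

Emit:
step_arm --motion '[{"dx":-16.9,"dy":-2.1,"wz":7.4,"grip":1},{"dx":-16.9,"dy":-2.1,"wz":7.4,"grip":1},{"dx":-16.9,"dy":-2.1,"wz":7.4,"grip":1},{"dx":-16.9,"dy":-2.1,"wz":7.4,"grip":1},{"dx":-16.9,"dy":-2.1,"wz":7.4,"grip":1},{"dx":-16.9,"dy":-2.1,"wz":7.4,"grip":1},{"dx":-16.9,"dy":-2.1,"wz":7.4,"grip":1},{"dx":-16.9,"dy":-2.1,"wz":7.4,"grip":1},{"dx":-16.9,"dy":-2.1,"wz":7.4,"grip":1},{"dx":-16.9,"dy":-2.1,"wz":7.4,"grip":1}]'

```text
invalid input at $.motion[0]: expected keys grip, dx, dy, dz, wx, wy, wz
```

Emit:
step_arm --motion '[{"dz":1,"grip":1},{"dz":2.5,"grip":1},{"dz":2.5,"grip":1},{"dz":2.5,"grip":1}]'

```text
invalid input at $.motion[0]: expected keys grip, dx, dy, dz, wx, wy, wz
```

Run:
```python
from h import *
s=env.read_state(); p=optics.snapshot("wrist"); cv2.imwrite("pics/w1.png",p[...,::-1])
import pickle; pickle.dump(s,open("w1.pkl","wb"))
print(s["clock"],s["position"],s["joints"],R.from_rotvec(s["orientation"]).as_matrix().round(3))
cv2.imwrite("pics/w1b.png",cv2.resize(p[...,::-1],(800,600),interpolation=cv2.INTER_CUBIC))
```

```text
0.15 [0.23388617 0.57919269 0.23010593] [ 1.16795740e+00  4.23682437e-01  1.63042189e+00 -8.09530096e-06
  1.08857337e+00 -1.90089763e-02] [[-0.927  0.374 -0.   ]
 [ 0.374  0.927 -0.001]
 [ 0.    -0.001 -1.   ]]
```

View pics/w1b.png

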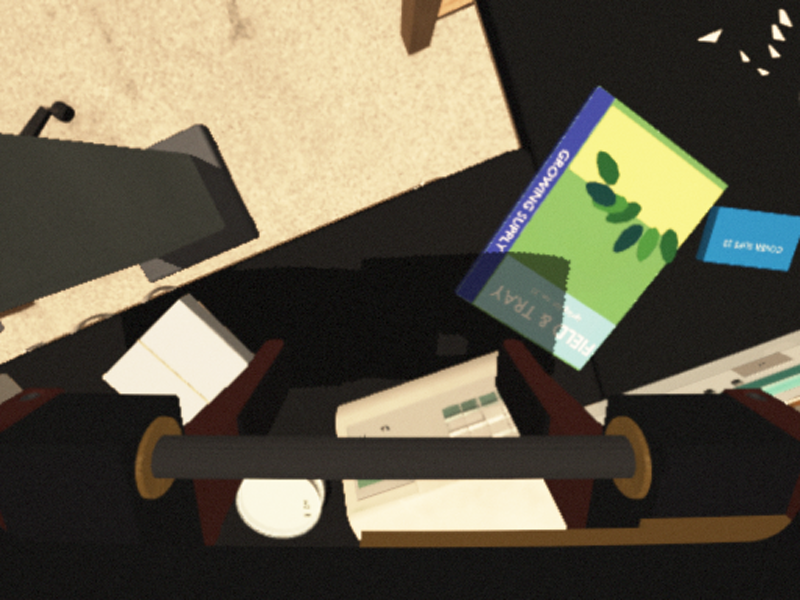

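The wrist view is only of the start place, because the moves were refused for missing keys. The jaws show at row ~460. I'll resend with all keys.

Emit:
step_arm --motion '[{"grip":1,"dx":0,"dy":0,"dz":-2,"wx":0,"wy":0,"wz":0},{"grip":1,"dx":0,"dy":0,"dz":-4,"wx":0,"wy":0,"wz":0},{"grip":1,"dx":0,"dy":0,"dz":-6,"wx":0,"wy":0,"wz":0},{"grip":1,"dx":0,"dy":0,"dz":-7,"wx":0,"wy":0,"wz":0},{"grip":1,"dx":0,"dy":0,"dz":-7,"wx":0,"wy":0,"wz":0}]'

```text
clock: 0.7
position: [0.2346, 0.5811, 0.4107]
orientation: [0.599, 3.082, 0.013]
force: [-0.2, -0.4, -0.1]
width: 0.0879
grip_force: 0.0
```

Emit:
step_arm --motion '[{"grip":1,"dx":-12.2,"dy":-11.8,"dz":0,"wx":0,"wy":0,"wz":7.4},{"grip":1,"dx":-12.2,"dy":-11.8,"dz":0,"wx":0,"wy":0,"wz":7.4},{"grip":1,"dx":-12.2,"dy":-11.8,"dz":0,"wx":0,"wy":0,"wz":7.4},{"grip":1,"dx":-12.2,"dy":-11.8,"dz":0,"wx":0,"wy":0,"wz":7.4},{"grip":1,"dx":-12.2,"dy":-11.8,"dz":0,"wx":0,"wy":0,"wz":7.4},{"grip":1,"dx":-12.2,"dy":-11.8,"dz":0,"wx":0,"wy":0,"wz":7.4},{"grip":1,"dx":-12.2,"dy":-11.8,"dz":0,"wx":0,"wy":0,"wz":7.4},{"grip":1,"dx":-12.2,"dy":-11.8,"dz":0,"wx":0,"wy":0,"wz":7.4},{"grip":1,"dx":-12.2,"dy":-11.8,"dz":0,"wx":0,"wy":0,"wz":7.4},{"grip":1,"dx":-12.2,"dy":-11.8,"dz":0,"wx":0,"wy":0,"wz":7.4}]'

```text
clock: 1.7
position: [0.4066, 0.1891, 0.4043]
orientation: [-1.552, -2.73, 0.003]
force: [-0.2, 0.4, 0.8]
width: 0.0877
grip_force: 0.0
```

Emit:
step_arm --motion '[{"grip":1,"dx":-16.9,"dy":-2.1,"dz":0,"wx":0,"wy":0,"wz":7.4},{"grip":1,"dx":-16.9,"dy":-2.1,"dz":0,"wx":0,"wy":0,"wz":7.4},{"grip":1,"dx":-16.9,"dy":-2.1,"dz":0,"wx":0,"wy":0,"wz":7.4},{"grip":1,"dx":-16.9,"dy":-2.1,"dz":0,"wx":0,"wy":0,"wz":7.4},{"grip":1,"dx":-16.9,"dy":-2.1,"dz":0,"wx":0,"wy":0,"wz":7.4},{"grip":1,"dx":-16.9,"dy":-2.1,"dz":0,"wx":0,"wy":0,"wz":7.4},{"grip":1,"dx":-16.9,"dy":-2.1,"dz":0,"wx":0,"wy":0,"wz":7.4},{"grip":1,"dx":-16.9,"dy":-2.1,"dz":0,"wx":0,"wy":0,"wz":7.4},{"grip":1,"dx":-16.9,"dy":-2.1,"dz":0,"wx":0,"wy":0,"wz":7.4},{"grip":1,"dx":-16.9,"dy":-2.1,"dz":2,"wx":0,"wy":0,"wz":7.4}]'

```text
clock: 2.7
position: [0.5835, -0.2005, 0.3595]
orientation: [2.33, 2.093, 0.008]
force: [0.9, 0.1, 0.3]
width: 0.088
grip_force: 0.0
```

Run:
```python
from h import *
s=env.read_state(); p=optics.snapshot("wrist"); cv2.imwrite("pics/w2.png",p[...,::-1])
import pickle; pickle.dump(s,open("w2.pkl","wb"))
print(s["clock"],s["position"],s["joints"],R.from_rotvec(s["orientation"]).as_matrix().round(3))
cv2.imwrite("pics/w2b.png",cv2.resize(p[...,::-1],(800,600),interpolation=cv2.INTER_CUBIC))
```

```text
2.7 [ 0.58352775 -0.20048379  0.35951213] [-3.50146819e-01  2.90129933e-01  1.52130267e+00 -1.64443616e-04
  1.31906909e+00 -2.43148690e-01] [[ 0.107  0.994  0.01 ]
 [ 0.994 -0.107 -0.004]
 [-0.003  0.011 -1.   ]]
```

View pics/w2b.png

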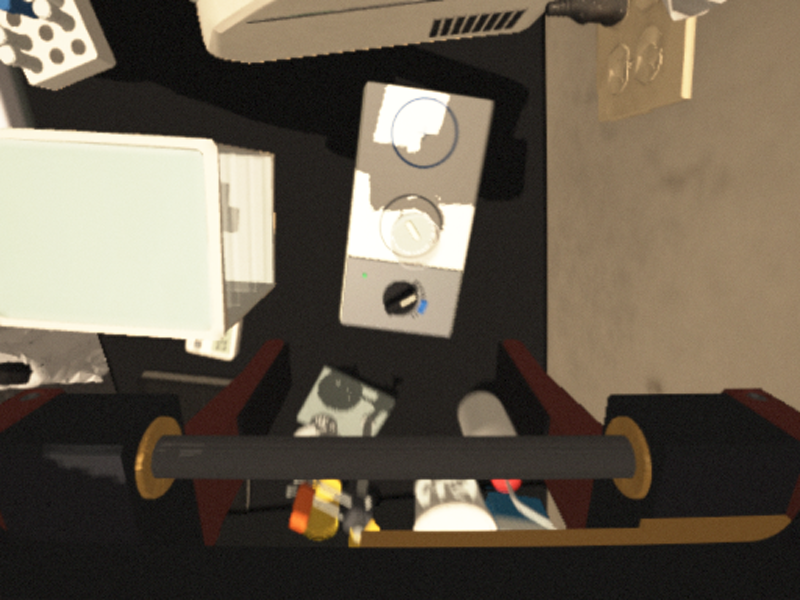

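The wrist view shows blue ring (425,132), grey ring (411,224), beaker about (413,230), dial (402,298) with its pointer towards the right and the blue band at (421,305). One crop for the spout and dial angle.

Run:
```python
from h import *
p=cv2.imread("pics/w2.png")[118:218,214:300]; cv2.imwrite("pics/crop2.png",cv2.resize(p,None,fx=6,fy=6,interpolation=cv2.INTER_CUBIC))
import pickle; c=cam("wrist",pickle.load(open("w2.pkl","rb")))
for n,u in (("blue",(425,132)),("grey",(411.5,224.5))): print(n,onz(c,np.array(u)*.64,.046).round(4))
```

```text
blue [[ 0.6343 -0.0826  0.046 ]]
grey [[ 0.6111 -0.1775  0.046 ]]
```

View pics/crop2.png

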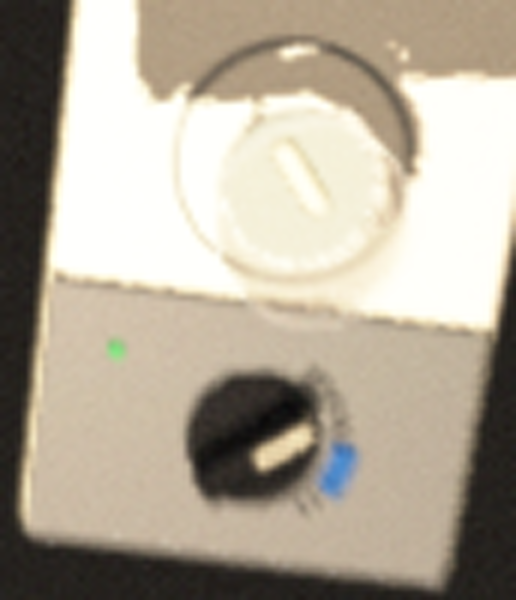

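Run:
```python
from h import *
import pickle; c=cam("wrist",pickle.load(open("w2.pkl","rb"))); t=cam("top")
f=lambda u:(np.atleast_2d(u)+.5)/6-.5+[214,118]
b=onz(c,f([307,187]),.046)[0]; print("beaker base",b.round(4))
q=(proj(c,b+[0,0,.07])+.5-[214,118])*6-.5; print("rim centre in crop2",q, "radius scale", np.ptp(proj(c,[b+[.026,0,.07],b-[.026,0,-.07]]),axis=0)*3)
q=(proj(t,[b,b+[0,0,.07]])+.5-[115,130])*4.7-.5; print("base,rim in crop1",q)
y=np.array([.2335,.9724]); x=np.array([.9724,-.2335])
bl=np.array([.633,-.0827]); gr=np.array([.6107,-.179]); print("yaw",np.arctan2(*(bl-gr)[::-1])-np.pi/2)
cor=onz(c,f([[70,0],[24,535],[445,588]]),.045); print("cor",cor.round(4), np.arctan2(*(cor[0]-cor[1])[:2][::-1])-np.pi/2)
print("dial",onz(c,f([255,437]),.05).round(4),"pred", bl-.185*y, gr-.085*y)
d=onz(c,f([[260,462],[313,433],[338,470]]),.072); print("pointer",d.round(4),np.arctan2(*(d[1]-d[0])[:2][::-1]))
```

```text
beaker base [ 0.6127 -0.1866  0.046 ]
rim centre in crop2 [[323.71532718 223.55096617]] radius scale [103.67078168  11.02607444]
base,rim in crop1 [[271.0708211  163.22222328]
 [249.36942726 132.5126192 ]]
yaw -0.22755711299803538
cor [[ 0.5509 -0.1269  0.045 ]
 [ 0.5155 -0.2846  0.045 ]
 [ 0.6445 -0.3166  0.045 ]] -0.22062337112763286
dial [[ 0.59   -0.2594  0.05  ]] pred [ 0.5898025 -0.262594 ] [ 0.5908525 -0.261654 ]
pointer [[ 0.5907 -0.2605  0.072 ]
 [ 0.6068 -0.2535  0.072 ]
 [ 0.613  -0.2654  0.072 ]] 0.41356450863584815
```

Emit:
step_arm --motion '[{"grip":1,"dx":0.68,"dy":1.1,"dz":2,"wx":0,"wy":0,"wz":0},{"grip":1,"dx":0.68,"dy":1.1,"dz":4,"wx":0,"wy":0,"wz":0},{"grip":1,"dx":0.68,"dy":1.1,"dz":6,"wx":0,"wy":0,"wz":0},{"grip":1,"dx":0.68,"dy":1.1,"dz":6.4,"wx":0,"wy":0,"wz":0},{"grip":1,"dx":0.68,"dy":1.1,"dz":6.4,"wx":0,"wy":0,"wz":0},{"grip":1,"dx":0.68,"dy":1.1,"dz":6.4,"wx":0,"wy":0,"wz":0}]'

```text
clock: 3.35
position: [0.6084, -0.1823, 0.1959]
orientation: [-2.333, -2.103, 0.001]
force: [-0.2, -0.3, -0.5]
width: 0.088
grip_force: 0.0
```

```bash
cat > st.py <<'E'
from h import *
import sys
s=env.read_state(); M=R.from_rotvec(s["orientation"]).as_matrix(); print(round(s["clock"],2),s["position"].round(4),M.round(3).tolist(),"F",s["force"].round(2),"w",round(s["width"],4),s["grip_force"])
if len(sys.argv)>3:
    d=np.array(list(map(float,sys.argv[1:4])))-s["position"]; print("d units",(M.T@d/.025).round(2))
    if len(sys.argv)>4: print("wz",np.degrees(np.arctan2(M[1,1],M[0,1])-float(sys.argv[4]))/5)
E
python3 st.py .6127 -.1866 .062
```

```text
3.35 [ 0.6084 -0.1823  0.1959] [[0.103, 0.995, -0.001], [0.995, -0.103, 0.0], [0.0, -0.001, -1.0]] F [-0.15 -0.29 -0.48] w 0.088 0.0
d units [-0.16  0.19  5.36]
```

Emit:
step_arm --motion '[{"grip":1,"dx":-0.16,"dy":0.19,"dz":1.5,"wx":0,"wy":0,"wz":0},{"grip":1,"dx":-0.16,"dy":0.19,"dz":3,"wx":0,"wy":0,"wz":0},{"grip":1,"dx":-0.16,"dy":0.19,"dz":4.2,"wx":0,"wy":0,"wz":0},{"grip":1,"dx":-0.16,"dy":0.19,"dz":5.2,"wx":0,"wy":0,"wz":0},{"grip":0.6,"dx":-0.16,"dy":0.19,"dz":5.36,"wx":0,"wy":0,"wz":0},{"grip":0.4,"dx":-0.16,"dy":0.19,"dz":5.36,"wx":0,"wy":0,"wz":0},{"grip":0.3,"dx":-0.16,"dy":0.19,"dz":5.36,"wx":0,"wy":0,"wz":0},{"grip":0.26,"dx":-0.16,"dy":0.19,"dz":5.36,"wx":0,"wy":0,"wz":0},{"grip":0.22,"dx":-0.16,"dy":0.19,"dz":5.36,"wx":0,"wy":0,"wz":0},{"grip":0.18,"dx":-0.16,"dy":0.19,"dz":5.36,"wx":0,"wy":0,"wz":0}]'

```text
clock: 4.35
position: [0.6128, -0.1879, 0.0626]
orientation: [2.334, 2.102, 0.001]
force: [-0.2, 0.3, 0.3]
width: 0.052
grip_force: 0.1
```

Emit:
step_arm --motion '[{"grip":0.17,"dx":0,"dy":0,"dz":0,"wx":0,"wy":0,"wz":0},{"grip":0.16,"dx":0,"dy":0,"dz":0,"wx":0,"wy":0,"wz":0},{"grip":0.15,"dx":0,"dy":0,"dz":0,"wx":0,"wy":0,"wz":0},{"grip":0.15,"dx":0,"dy":0,"dz":0,"wx":0,"wy":0,"wz":0}]'

```text
clock: 4.75
position: [0.6126, -0.1879, 0.0621]
orientation: [2.334, 2.102, 0.0]
force: [-2.1, 1.1, 5.5]
width: 0.0508
grip_force: 18.6
```

```bash
python3 st.py .633 -.0827 .062
```

```text
4.75 [ 0.6126 -0.1879  0.0621] [[0.104, 0.995, 0.0], [0.995, -0.104, -0.0], [-0.0, 0.0, -1.0]] F [-2.09  1.14  5.48] w 0.0508 18.630351098254323
d units [4.27 0.37 0.  ]
```

Emit:
step_arm --motion '[{"grip":0.17,"dx":0,"dy":0,"dz":0,"wx":0,"wy":0,"wz":0},{"grip":0.17,"dx":0.1,"dy":0.01,"dz":0,"wx":0,"wy":0,"wz":0},{"grip":0.17,"dx":0.3,"dy":0.03,"dz":0,"wx":0,"wy":0,"wz":0},{"grip":0.17,"dx":0.6,"dy":0.05,"dz":0,"wx":0,"wy":0,"wz":0}]'

```text
clock: 5.15
position: [0.6152, -0.1728, 0.0614]
orientation: [-2.335, -2.102, 0.0]
force: [0.0, -0.7, 1.1]
width: 0.0514
grip_force: 1.6
```

```bash
python3 st.py .633 -.0830 .062
python3 - <<'E'
from h import *
p=optics.snapshot("top"); cv2.imwrite("pics/t2.png",p[...,::-1]); a=cv2.resize(p[130:200,115:225,::-1],None,fx=7,fy=7,interpolation=cv2.INTER_CUBIC)
q=optics.snapshot("scene")[150:210,190:260,::-1]; a2=cv2.resize(q,None,fx=8,fy=8,interpolation=cv2.INTER_CUBIC); cv2.imwrite("pics/s2.png",a2)
E
```

```text
5.15 [ 0.6152 -0.1728  0.0614] [[0.105, 0.994, -0.0], [0.994, -0.105, 0.0], [0.0, -0.0, -1.0]] F [ 0.03 -0.74  1.09] w 0.0514 1.597282625734806
d units [ 3.65  0.33 -0.02]
```

View pics/s2.png

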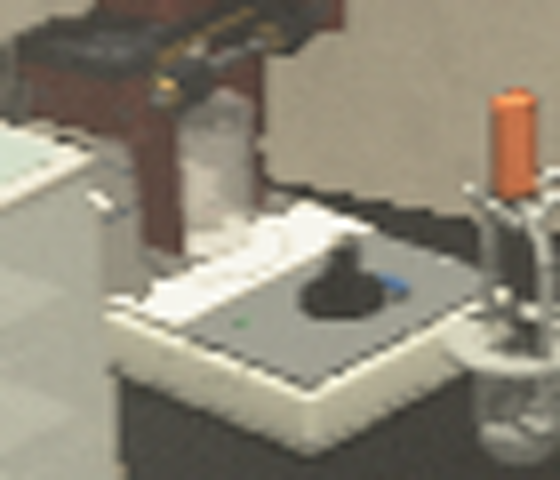

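The beaker (at about (215,160) in the crop) stands upright between the fingers. Slide on with a gentle grip.

Emit:
step_arm --motion '[{"grip":0.16,"dx":0.35,"dy":0.03,"dz":0,"wx":0,"wy":0,"wz":0},{"grip":0.16,"dx":0.75,"dy":0.07,"dz":0,"wx":0,"wy":0,"wz":0},{"grip":0.16,"dx":1.15,"dy":0.1,"dz":0,"wx":0,"wy":0,"wz":0},{"grip":0.16,"dx":1.55,"dy":0.14,"dz":0,"wx":0,"wy":0,"wz":0},{"grip":0.16,"dx":1.95,"dy":0.18,"dz":0,"wx":0,"wy":0,"wz":0},{"grip":0.16,"dx":2.35,"dy":0.21,"dz":0,"wx":0,"wy":0,"wz":0},{"grip":0.16,"dx":2.75,"dy":0.25,"dz":0,"wx":0,"wy":0,"wz":0},{"grip":0.16,"dx":3.1,"dy":0.28,"dz":0,"wx":0,"wy":0,"wz":0},{"grip":0.16,"dx":3.4,"dy":0.31,"dz":0,"wx":0,"wy":0,"wz":0},{"grip":0.16,"dx":3.6,"dy":0.33,"dz":0,"wx":0,"wy":0,"wz":0}]'

```text
clock: 6.25
position: [0.633, -0.0836, 0.0617]
orientation: [2.334, 2.103, 0.0]
force: [0.2, -0.0, -1.5]
width: 0.051
grip_force: 8.1
```

Emit:
step_arm --motion '[{"grip":0.16,"dx":0,"dy":0,"dz":0,"wx":0,"wy":0,"wz":0},{"grip":0.18,"dx":0,"dy":0,"dz":0,"wx":0,"wy":0,"wz":0}]'

```text
clock: 6.45
position: [0.6329, -0.0845, 0.0617]
orientation: [2.334, 2.102, -0.0]
force: [-0.9, 0.0, 0.0]
width: 0.0517
grip_force: 0.0
```

```bash
python3 st.py .633 -.0830 .062
```

```text
6.45 [ 0.6329 -0.0845  0.0617] [[0.104, 0.995, 0.0], [0.995, -0.104, -0.0], [-0.0, 0.0, -1.0]] F [-0.9   0.03  0.04] w 0.0517 0.030591082472710696
d units [ 0.06 -0.   -0.01]
```

Emit:
step_arm --motion '[{"grip":0.25,"dx":0,"dy":0,"dz":0,"wx":0,"wy":0,"wz":0},{"grip":0.4,"dx":0,"dy":0,"dz":0,"wx":0,"wy":0,"wz":0},{"grip":0.8,"dx":0,"dy":0,"dz":0,"wx":0,"wy":0,"wz":0},{"grip":0.9,"dx":0,"dy":0,"dz":-0.6,"wx":0,"wy":0,"wz":0},{"grip":0.9,"dx":0,"dy":0,"dz":-2,"wx":0,"wy":0,"wz":0},{"grip":0.9,"dx":0,"dy":0,"dz":-4,"wx":0,"wy":0,"wz":0},{"grip":0.9,"dx":0,"dy":0,"dz":-6,"wx":0,"wy":0,"wz":0},{"grip":0.9,"dx":-1,"dy":0,"dz":-8,"wx":0,"wy":0,"wz":0},{"grip":0.9,"dx":-2,"dy":0,"dz":-9.5,"wx":0,"wy":0,"wz":0},{"grip":0.9,"dx":-3,"dy":0,"dz":-11,"wx":0,"wy":0,"wz":0}]'

```text
clock: 7.45
position: [0.6248, -0.1597, 0.3407]
orientation: [2.332, 2.101, 0.002]
force: [0.4, -0.0, -1.0]
width: 0.0833
grip_force: 0.0
```

Emit:
step_arm --motion '[{"grip":0.9,"dx":-2,"dy":-0.3,"dz":-0.5,"wx":0,"wy":0,"wz":0},{"grip":0.9,"dx":-3.7,"dy":-0.6,"dz":-1,"wx":0,"wy":0,"wz":0},{"grip":0.9,"dx":-3.7,"dy":-0.6,"dz":-1,"wx":0,"wy":0,"wz":0},{"grip":0.9,"dx":-3.7,"dy":-0.6,"dz":-1,"wx":0,"wy":0,"wz":0},{"grip":0.9,"dx":-3.7,"dy":-0.6,"dz":-1,"wx":0,"wy":0,"wz":0}]'

```text
clock: 7.95
position: [0.6003, -0.2485, 0.3617]
orientation: [-2.334, -2.102, -0.0]
force: [0.2, -0.5, -0.9]
width: 0.0833
grip_force: 0.0
```

```bash
python3 st.py .48 -.41 .36 .94
python3 - <<'E'
from h import *
import pickle
s=env.read_state(); p=optics.snapshot("wrist"); cv2.imwrite("pics/w3.png",p[...,::-1]); pickle.dump(s,open("w3.pkl","wb"))
t=optics.snapshot("top"); cv2.imwrite("pics/t3.png",t[...,::-1])
c=cam("wrist",s); u=proj(c,[.633,-.083,.046])[0].astype(int); print(u)
o=np.clip(u-[35,30],0,None); print("off",o)
a=cv2.resize(p[o[1]:o[1]+60,o[0]:o[0]+66,::-1],(528,480),interpolation=cv2.INTER_CUBIC)
u=proj(cam("top"),[.633,-.083,.046])[0].astype(int); o=u-[16,30]; print("toff",o)
b=cv2.resize(t[o[1]:o[1]+60,o[0]:o[0]+33,::-1],(264,480),interpolation=cv2.INTER_CUBIC)
cv2.imwrite("pics/c3.png",np.hstack([a,b]))
E
```

```text
7.95 [ 0.6003 -0.2485  0.3617] [[0.104, 0.995, -0.0], [0.995, -0.104, 0.001], [0.001, -0.0, -1.0]] F [ 0.16 -0.49 -0.95] w 0.0833 0.0
d units [-6.93 -4.11  0.07]
wz -11.965626979302922
[260  55]
off [225  25]
toff [121 131]
```

View pics/c3.png

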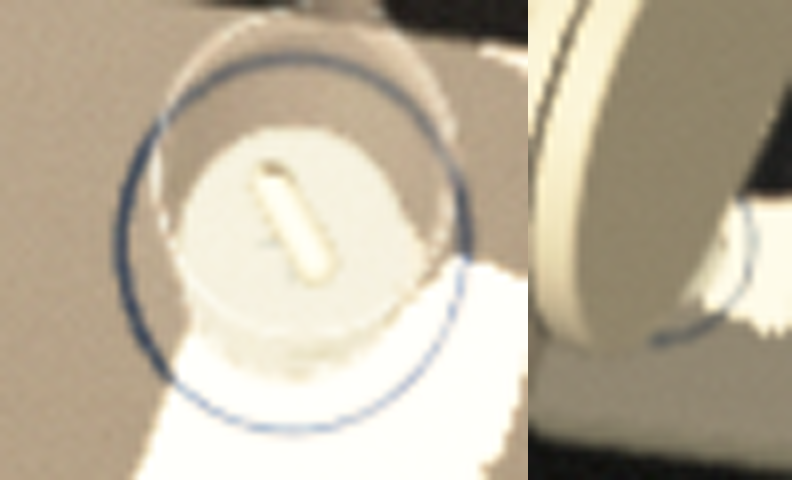

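The beaker stands upright in the blue ring (ring centre (293,243), beaker floor (300,235)), stirring bar inside. I'll compute its centre from rim and base extents.

Run:
```python
from h import *
import pickle; from scipy.optimize import least_squares
c=cam("wrist",pickle.load(open("w3.pkl","rb")))
f=lambda u:(np.atleast_2d(u)+.5)/8-.5+[225,25]
a=np.linspace(0,2*np.pi,200); C=np.c_[np.cos(a),np.sin(a),0*a]
def ext(P,z,r): q=proj(c,np.r_[P,z]+r*C); return q[:,0].min(),q[:,0].max(),q[:,1].min(),q[:,1].max()
L=f([150,8])[0];Rr=f([457,378])[0]
def g(P):
    t=ext(P,.116,.026); b=ext(P,.046,.026); return [t[0]-L[0],t[1]-Rr[0],t[2]-L[1],b[3]-Rr[1]]
s=least_squares(g,[.633,-.083]); print("beaker",s.x.round(4),s.fun.round(2))
r=least_squares(lambda P:np.array(ext(P,.046,.036))-np.r_[f([117,53])[0],f([470,432])[0]][[0,2,1,3]],[.633,-.083]); print("ring",r.x.round(4),r.fun.round(2))
```

```text
beaker [ 0.6331 -0.0841] [ 0.08 -0.08 -1.27  1.61]
ring [ 0.634 -0.083] [-0.27  0.27 -0.53  0.58]
```

Emit:
step_arm --motion '[{"grip":0.2,"dx":-1.5,"dy":-0.9,"dz":0,"wx":0,"wy":0,"wz":-1.5},{"grip":0.2,"dx":-3,"dy":-1.8,"dz":0,"wx":0,"wy":0,"wz":-3},{"grip":0.2,"dx":-4.5,"dy":-2.7,"dz":0,"wx":0,"wy":0,"wz":-4.5},{"grip":0.2,"dx":-6,"dy":-3.6,"dz":0,"wx":0,"wy":0,"wz":-6},{"grip":0.2,"dx":-7.09,"dy":-4.18,"dz":0,"wx":0,"wy":0,"wz":-7.5},{"grip":0.2,"dx":-7.09,"dy":-4.18,"dz":0,"wx":0,"wy":0,"wz":-9},{"grip":0.2,"dx":-7.09,"dy":-4.18,"dz":0,"wx":0,"wy":0,"wz":-10.5},{"grip":0.2,"dx":-7.09,"dy":-4.18,"dz":0,"wx":0,"wy":0,"wz":-11.97},{"grip":0.2,"dx":-7.09,"dy":-4.18,"dz":0,"wx":0,"wy":0,"wz":-11.97},{"grip":0.2,"dx":-7.09,"dy":-4.18,"dz":0,"wx":0,"wy":0,"wz":-11.97}]'

```text
clock: 9.05
position: [0.4785, -0.4139, 0.3614]
orientation: [-0.977, -2.985, -0.001]
force: [0.4, -1.1, 0.3]
width: 0.0531
grip_force: 0.0
```

```bash
python3 st.py .478 -.414 .197 .94
python3 - <<'E'
from h import *
import pickle
s=env.read_state(); p=optics.snapshot("wrist"); cv2.imwrite("pics/w4.png",p[...,::-1]); pickle.dump(s,open("w4.pkl","wb"))
c=cam("wrist",s); h=cv2.cvtColor(p,cv2.COLOR_RGB2HSV); k=cv2.inRange(h,(3,150,90),(18,255,255))
N,l,st,ce=cv2.connectedComponentsWithStats(k)
for j in range(1,N):
    if st[j][4]>30: print(st[j],ce[j],onz(c,ce[j],.2).round(4), cv2.minAreaRect(cv2.findContours((l==j).astype(np.uint8),0,1)[0][0]))
print("pred grip top",proj(c,[[.478,-.414,.218],[.478,-.414,.174]]))
cv2.imwrite("pics/w4b.png",cv2.resize(p[...,::-1],(800,600),interpolation=cv2.INTER_CUBIC))
E
```

```text
9.05 [ 0.4785 -0.4139  0.3614] [[-0.806, 0.591, -0.0], [0.591, 0.806, 0.0], [0.001, 0.0, -1.0]] F [ 0.4  -1.06  0.28] w 0.0531 0.0
d units [ 0.01 -0.01  6.57]
wz -0.02394639115255084
[246 167  10  20 183] [250.67759563 176.78142077] [[ 0.4768 -0.4122  0.2   ]] ((250.5, 176.5), (19.0, 9.0), 90.0)
[150 269  18  50 373] [156.30563003 293.69168901] [[ 0.5343 -0.6181  0.2   ]] ((157.45387268066406, 293.3692626953125), (14.88416862487793, 49.986000061035156), 7.125016689300537)
[336 268  18  51 385] [346.54545455 294.07792208] [[ 0.6921 -0.4032  0.2   ]] ((345.1850280761719, 293.0788879394531), (50.53809356689453, 15.187114715576172), 84.47245788574219)
[ 162  332  291   18 3184] [321.9660804  342.35866834] [[ 0.7448 -0.4761  0.2   ]] ((306.9171142578125, 341.5263977050781), (15.447853088378906, 290.00970458984375), 89.04515838623047)
pred grip top [[249.97489102 182.04673814]
 [250.14185646 173.73751967]]
```

View pics/w4b.png

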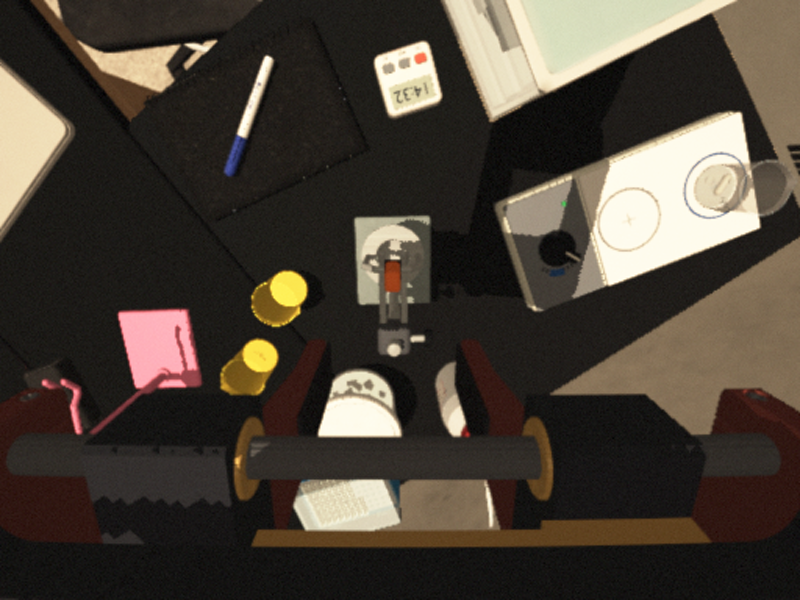

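The grip (orange, (392,277) in this view) hangs between the prongs, with the base square to the image, so the yaw is right. The strainer is the orange-gripped one on the grey stand. Descend and pinch.

Emit:
step_arm --motion '[{"grip":0.2,"dx":0.1,"dy":0,"dz":1.5,"wx":0,"wy":0,"wz":0},{"grip":0.2,"dx":0.1,"dy":0,"dz":3,"wx":0,"wy":0,"wz":0},{"grip":0.2,"dx":0.1,"dy":0,"dz":4.5,"wx":0,"wy":0,"wz":0},{"grip":0.2,"dx":0.1,"dy":0,"dz":5.5,"wx":0,"wy":0,"wz":0},{"grip":0,"dx":0.1,"dy":0,"dz":6.3,"wx":0,"wy":0,"wz":0},{"grip":-0.2,"dx":0.1,"dy":0,"dz":6.57,"wx":0,"wy":0,"wz":0},{"grip":-0.4,"dx":0.1,"dy":0,"dz":6.57,"wx":0,"wy":0,"wz":0},{"grip":-0.5,"dx":0.1,"dy":0,"dz":6.57,"wx":0,"wy":0,"wz":0},{"grip":-0.6,"dx":0.1,"dy":0,"dz":6.57,"wx":0,"wy":0,"wz":0},{"grip":-0.68,"dx":0.1,"dy":0,"dz":6.57,"wx":0,"wy":0,"wz":0}]'

```text
clock: 10.1
position: [0.4765, -0.4137, 0.1987]
orientation: [0.974, 2.985, -0.001]
force: [0.1, -0.3, 0.2]
width: 0.0146
grip_force: 0.0
```

Emit:
step_arm --motion '[{"grip":-0.72,"dx":0,"dy":0,"dz":0,"wx":0,"wy":0,"wz":0},{"grip":-0.76,"dx":0,"dy":0,"dz":0,"wx":0,"wy":0,"wz":0},{"grip":-0.8,"dx":0,"dy":0,"dz":0,"wx":0,"wy":0,"wz":0},{"grip":-0.9,"dx":0,"dy":0,"dz":0,"wx":0,"wy":0,"wz":0},{"grip":-0.9,"dx":0,"dy":0,"dz":0,"wx":0,"wy":0,"wz":0}]'

```text
clock: 10.6
position: [0.4762, -0.4136, 0.198]
orientation: [0.974, 2.986, -0.001]
force: [-0.7, -0.3, 5.7]
width: 0.0119
grip_force: 30.0
```

```bash
python3 st.py
```

```text
10.6 [ 0.4762 -0.4136  0.198 ] [[-0.808, 0.59, 0.001], [0.59, 0.808, -0.001], [-0.001, -0.0, -1.0]] F [-0.68 -0.32  5.69] w 0.0119 29.999856054782867
```

Emit:
step_arm --motion '[{"grip":-0.9,"dx":0,"dy":0,"dz":-0.2,"wx":0,"wy":0,"wz":0},{"grip":-0.9,"dx":0,"dy":0,"dz":-0.5,"wx":0,"wy":0,"wz":0},{"grip":-0.9,"dx":0,"dy":0,"dz":-0.8,"wx":0,"wy":0,"wz":0},{"grip":-0.9,"dx":0,"dy":0,"dz":-1.1,"wx":0,"wy":0,"wz":0},{"grip":-0.9,"dx":0,"dy":0,"dz":-1.2,"wx":0,"wy":0,"wz":0},{"grip":-0.9,"dx":0,"dy":0,"dz":-1.2,"wx":0,"wy":0,"wz":0}]'

```text
clock: 11.2
position: [0.4763, -0.4135, 0.2282]
orientation: [0.974, 2.986, -0.001]
force: [0.2, 0.1, -0.8]
width: 0.0117
grip_force: 30.0
```

```bash
python3 st.py .4113 -.3663 .228
```

```text
11.2 [ 0.4763 -0.4135  0.2282] [[-0.808, 0.59, 0.001], [0.59, 0.808, -0.001], [-0.001, -0.0, -1.0]] F [ 0.19  0.09 -0.83] w 0.0117 29.99748319387436
d units [ 3.21 -0.01  0.  ]
```

Emit:
step_arm --motion '[{"grip":-0.9,"dx":0.3,"dy":0,"dz":0,"wx":0,"wy":0,"wz":0},{"grip":-0.9,"dx":0.9,"dy":0,"dz":0,"wx":0,"wy":0,"wz":0},{"grip":-0.9,"dx":1.6,"dy":0,"dz":0,"wx":0,"wy":0,"wz":0},{"grip":-0.9,"dx":2.3,"dy":0,"dz":0,"wx":0,"wy":0,"wz":0},{"grip":-0.9,"dx":2.9,"dy":0,"dz":0,"wx":0,"wy":0,"wz":0},{"grip":-0.9,"dx":3.2,"dy":0,"dz":0,"wx":0,"wy":0,"wz":0},{"grip":-0.9,"dx":3.2,"dy":0,"dz":-0.3,"wx":0,"wy":0,"wz":0},{"grip":-0.9,"dx":3.2,"dy":0,"dz":-1.2,"wx":0,"wy":0,"wz":0},{"grip":-0.9,"dx":3.2,"dy":0,"dz":-2.4,"wx":0,"wy":0,"wz":0},{"grip":-0.9,"dx":3.2,"dy":0,"dz":-3.6,"wx":0,"wy":0,"wz":0}]'

```text
clock: 12.2
position: [0.4118, -0.3664, 0.3188]
orientation: [0.974, 2.987, -0.0]
force: [0.6, -0.3, -1.2]
width: 0.0118
grip_force: 30.0
```

Emit:
step_arm --motion '[{"grip":-0.9,"dx":0,"dy":0,"dz":-1.2,"wx":0,"wy":0,"wz":0},{"grip":-0.9,"dx":0,"dy":0,"dz":-2,"wx":0,"wy":0,"wz":0},{"grip":-0.9,"dx":0,"dy":0,"dz":-2,"wx":0,"wy":0,"wz":0}]'

```text
clock: 12.5
position: [0.413, -0.3675, 0.3711]
orientation: [0.972, 2.981, -0.005]
force: [0.1, -0.0, -1.5]
width: 0.0117
grip_force: 30.0
```

```bash
python3 st.py .633 -.084 .38
python3 - <<'E'
from h import *
import pickle
S=env.read_state()
for n in("top","scene"):
    p=optics.snapshot(n); cv2.imwrite(f"pics/{n}5.png",p[...,::-1])
p=optics.snapshot("wrist"); cv2.imwrite("pics/w5.png",p[...,::-1]); pickle.dump(S,open("w5.pkl","wb"))
E
```

```text
12.5 [ 0.413  -0.3675  0.3711] [[-0.808, 0.59, 0.005], [0.59, 0.808, -0.005], [-0.007, -0.001, -1.0]] F [ 0.1  -0.03 -1.51] w 0.0117 29.997464418411255
d units [-0.42 14.35 -0.36]
```

Run:
```python
from h import *
import pickle
s=pickle.load(open("w5.pkl","rb")); c=cam("wrist",s); M=R.from_rotvec(s["orientation"]).as_matrix()
p=cv2.imread("pics/w5.png"); o=s["position"]+M@[0,0,.087]; u=proj(c,o)[0]; print("pred flange centre",u)
g=cv2.cvtColor(p,cv2.COLOR_BGR2GRAY); x,y=u.astype(int)
print(g[y,x-60:x+61:4]); print(g[y-60:y+61:4,x])
m=(g>75).astype(np.uint8); m[:y-48]=0;m[y+48:]=0;m[:,:x-48]=0;m[:,x+48:]=0
cs=max(cv2.findContours(cv2.morphologyEx(m,cv2.MORPH_CLOSE,np.ones((5,5))),0,1)[0],key=cv2.contourArea)
hh=cv2.convexHull(cs); e=cv2.fitEllipse(hh); print(cv2.contourArea(hh),e)
P=onz(c,e[0],o[2])[0]; print("offset tool",(M.T@(P-s["position"])).round(4)); 
cv2.imwrite("pics/c5.png",cv2.resize(p[y-60:y+60,x-80:x+80],(800,600),interpolation=cv2.INTER_CUBIC))
```

```text
pred flange centre [250.04966322 197.08326262]
[ 31  28  29  27  28  31  32  38  86  80  88 110 159  93  90 100 221 207
 105  77  91  86  76  91  25  32  27  30  31  31  26]
[ 33  31  33  29  29  31  28 187 220 217  98  89  94  93 101 100 122 167
 166  22  77  77  76  74  75  72  83  91  90  89  93]
4085.0 ((251.6026153564453, 204.47625732421875), (68.21430969238281, 81.81873321533203), 177.7688751220703)
offset tool [-0.0074  0.0015  0.087 ]
```

Run:
```python
from h import *
import pickle
from scipy.optimize import least_squares
s=pickle.load(open("w5.pkl","rb")); c=cam("wrist",s); M=R.from_rotvec(s["orientation"]).as_matrix()
g=cv2.cvtColor(cv2.imread("pics/w5.png"),cv2.COLOR_BGR2GRAY).astype(float)
a=np.radians(np.arange(-100,101,4)); pts=[]
def P(r,t,ox=0,oy=0,z=.087): return s["position"]+M@np.array([ox+r*np.cos(t),oy+r*np.sin(t),z])
E=[]
for t in a:
    rr=np.arange(.040,.020,-.0004); q=proj(c,[P(r,t) for r in rr])
    v=cv2.remap(g.astype(np.float32),q[:,:1].astype(np.float32),q[:,1:].astype(np.float32),1)[:,0]
    i=np.argmax(v>55); 
    if v[0]<50 and i>0: E.append((rr[i]*np.cos(t),rr[i]*np.sin(t)))
E=np.array(E); f=lambda k:np.hypot(E[:,0]-k[0],E[:,1]-k[1])-k[2]
k=least_squares(f,[0,0,.031],loss="soft_l1",f_scale=.0005); print(len(E),k.x.round(4),np.abs(k.fun).max().round(4), np.median(np.abs(k.fun)))
```

```text
51 [0.0013 0.0013 0.0305] 0.0006 0.00022896234452345413
```

Emit:
step_arm --motion '[{"grip":-0.9,"dx":-0.03,"dy":1,"dz":0,"wx":0,"wy":0,"wz":0},{"grip":-0.9,"dx":-0.08,"dy":2.6,"dz":0,"wx":0,"wy":0,"wz":0},{"grip":-0.9,"dx":-0.13,"dy":4.4,"dz":0,"wx":0,"wy":0,"wz":0},{"grip":-0.9,"dx":-0.19,"dy":6.2,"dz":0,"wx":0,"wy":0,"wz":0},{"grip":-0.9,"dx":-0.24,"dy":8,"dz":0,"wx":0,"wy":0,"wz":0},{"grip":-0.9,"dx":-0.3,"dy":9.8,"dz":0,"wx":0,"wy":0,"wz":0},{"grip":-0.9,"dx":-0.35,"dy":11.5,"dz":0,"wx":0,"wy":0,"wz":0},{"grip":-0.9,"dx":-0.4,"dy":13,"dz":0,"wx":0,"wy":0,"wz":0},{"grip":-0.9,"dx":-0.44,"dy":14,"dz":0,"wx":0,"wy":0,"wz":0},{"grip":-0.9,"dx":-0.44,"dy":14.36,"dz":0,"wx":0,"wy":0,"wz":0}]'

```text
clock: 13.65
position: [0.6326, -0.0805, 0.365]
orientation: [-0.97, -2.985, 0.0]
force: [0.3, 0.4, -1.6]
width: 0.0118
grip_force: 30.0
```

Emit:
step_arm --motion '[{"grip":-0.9,"dx":0,"dy":0,"dz":1.5,"wx":0,"wy":0,"wz":0},{"grip":-0.9,"dx":0,"dy":0,"dz":3,"wx":0,"wy":0,"wz":0},{"grip":-0.9,"dx":0,"dy":0,"dz":3.2,"wx":0,"wy":0,"wz":0},{"grip":-0.9,"dx":0,"dy":0,"dz":3.2,"wx":0,"wy":0,"wz":0},{"grip":-0.9,"dx":0,"dy":0,"dz":3.2,"wx":0,"wy":0,"wz":0}]'

```text
clock: 14.15
position: [0.6327, -0.0833, 0.289]
orientation: [0.975, 2.984, 0.0]
force: [0.7, -0.4, -1.0]
width: 0.0121
grip_force: 30.0
```

```bash
python3 st.py .6335 -.0843 .206
python3 - <<'E'
from h import *
import pickle
s=env.read_state(); pickle.dump(s,open("w6.pkl","wb"))
o=s["position"]-[0,0,.14]; print("strainer foot z",o[2])
out=[]
for n in("wrist","scene","top"):
    p=optics.snapshot(n)[...,::-1]; cv2.imwrite(f"pics/{n}6.png",p)
    c=cam(n,s); u=proj(c,[.633,-.084,.116])[0].astype(int); w=32 if n!="wrist" else 45
    u=np.clip(u,w,None); print(n,u); out.append(cv2.resize(p[u[1]-w:u[1]+w,u[0]-w:u[0]+w],(400,400),interpolation=cv2.INTER_CUBIC))
cv2.imwrite("pics/c6.png",np.hstack(out[:2]))
E
```

```text
14.15 [ 0.6327 -0.0833  0.289 ] [[-0.807, 0.59, 0.002], [0.59, 0.807, -0.0], [-0.002, 0.001, -1.0]] F [ 0.71 -0.38 -0.96] w 0.0121 29.997535049915314
d units [-0.04 -0.02  3.32]
strainer foot z 0.14900416135604932
wrist [249 176]
scene [197 157]
top [131 154]
```

View pics/c6.png

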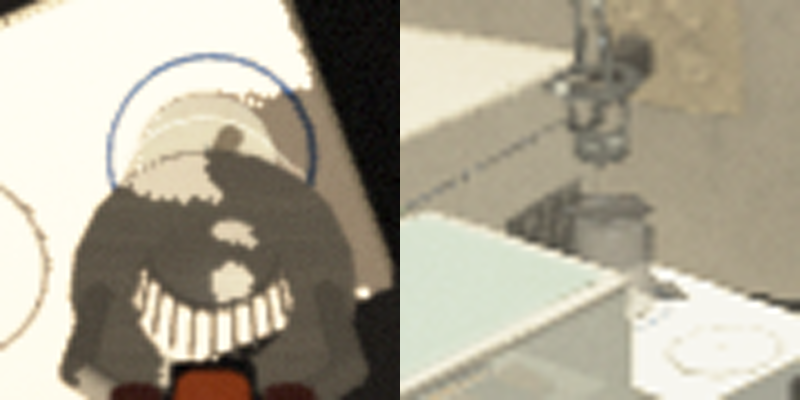

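Run:
```python
from h import *
import pickle
s=pickle.load(open("w6.pkl","rb")); c=cam("scene"); p=s["position"]
f=lambda q:((q-[197-32,157-32]+.5)*6.25-.5+[400,0]).round(1)
r=c[1][:3,0]*.026
B=np.array([.633,-.084,0])
for n,z in(("rim",.116),("base",.046)): print(n,f(proj(c,[B+[0,0,z]-r,B+[0,0,z],B+[0,0,z]+r])).tolist())
for n,z,k in(("foot",.149,13),("flange",.2,31)): print(n,f(proj(c,[[p[0],p[1],z]-r*k/26,[p[0],p[1],z],[p[0],p[1],z]+r*k/26])).tolist())
# gray profiles for measured edges
g=cv2.cvtColor(cv2.imread("pics/scene6.png"),cv2.COLOR_BGR2GRAY)
for row in (147,149,151,158,160,162,164,166): print(row,(row-125+.5)*6.25, g[row,184:216].tolist())
```

```text
rim [[562.9, 208.7], [603.7, 208.6], [644.6, 208.5]]
base [[572.8, 309.2], [612.9, 309.1], [653.0, 309.1]]
foot [[577.5, 159.8], [598.2, 159.8], [618.8, 159.7]]
flange [[541.4, 82.9], [591.3, 82.6], [641.2, 82.3]]
147 140.625 [148, 143, 137, 164, 168, 165, 165, 164, 150, 119, 122, 120, 117, 125, 152, 169, 147, 135, 154, 154, 153, 155, 158, 156, 155, 157, 155, 156, 155, 151, 149, 146]
149 153.125 [160, 164, 166, 166, 167, 166, 164, 168, 149, 109, 116, 118, 123, 118, 121, 120, 105, 121, 155, 155, 158, 155, 156, 156, 156, 158, 156, 158, 159, 155, 152, 150]
151 165.625 [165, 163, 163, 165, 163, 164, 164, 166, 166, 161, 157, 154, 131, 124, 154, 150, 150, 154, 155, 158, 158, 158, 161, 157, 156, 156, 155, 155, 156, 157, 155, 153]
158 209.375 [152, 117, 104, 96, 111, 93, 94, 112, 121, 118, 122, 122, 121, 118, 121, 120, 118, 116, 113, 114, 105, 133, 160, 161, 164, 159, 159, 160, 159, 160, 160, 159]
160 221.875 [97, 119, 116, 97, 109, 90, 104, 111, 99, 132, 137, 133, 129, 119, 124, 141, 145, 138, 135, 132, 149, 161, 162, 164, 165, 165, 163, 161, 158, 156, 157, 159]
162 234.375 [91, 100, 93, 105, 110, 91, 105, 94, 102, 132, 142, 151, 154, 152, 162, 163, 155, 151, 149, 142, 116, 132, 161, 163, 162, 163, 163, 160, 160, 161, 158, 163]
164 246.875 [229, 230, 223, 183, 123, 88, 97, 91, 110, 128, 144, 150, 156, 158, 159, 159, 154, 155, 150, 142, 119, 136, 161, 164, 163, 164, 163, 164, 164, 162, 164, 160]
166 259.375 [222, 222, 221, 222, 223, 227, 225, 226, 228, 198, 143, 151, 156, 157, 157, 159, 158, 153, 151, 146, 132, 148, 166, 165, 165, 164, 162, 166, 165, 162, 165, 165]
```

The scene crop shows the foot at (603,150) above the beaker mouth (rim 575–655). After perspective the two are within about 1 mm of each other. The wrist half agrees. Lower.

Emit:
step_arm --motion '[{"grip":-0.9,"dx":-0.04,"dy":-0.02,"dz":0.3,"wx":0,"wy":0,"wz":0},{"grip":-0.9,"dx":-0.04,"dy":-0.02,"dz":0.7,"wx":0,"wy":0,"wz":0},{"grip":-0.9,"dx":-0.04,"dy":-0.02,"dz":1.1,"wx":0,"wy":0,"wz":0},{"grip":-0.9,"dx":-0.04,"dy":-0.02,"dz":1.5,"wx":0,"wy":0,"wz":0},{"grip":-0.9,"dx":-0.04,"dy":-0.02,"dz":1.8,"wx":0,"wy":0,"wz":0},{"grip":-0.9,"dx":-0.04,"dy":-0.02,"dz":2.0,"wx":0,"wy":0,"wz":0},{"grip":-0.9,"dx":-0.04,"dy":-0.02,"dz":2.2,"wx":0,"wy":0,"wz":0},{"grip":-0.9,"dx":-0.04,"dy":-0.02,"dz":2.2,"wx":0,"wy":0,"wz":0}]'

```text
clock: 15.1
position: [0.6322, -0.0836, 0.2317]
orientation: [-0.974, -2.986, 0.0]
force: [-0.2, 0.2, -1.4]
width: 0.012
grip_force: 30.0
```

```bash
python3 st.py .6335 -.0843 .206
```

```text
15.1 [ 0.6322 -0.0836  0.2317] [[-0.808, 0.59, -0.001], [0.59, 0.808, 0.0], [0.001, -0.0, -1.0]] F [-0.15  0.19 -1.42] w 0.012 29.997635185718536
d units [-0.06  0.01  1.03]
```

Emit:
step_arm --motion '[{"grip":-0.9,"dx":-0.03,"dy":0,"dz":0.15,"wx":0,"wy":0,"wz":0},{"grip":-0.9,"dx":-0.03,"dy":0,"dz":0.3,"wx":0,"wy":0,"wz":0},{"grip":-0.9,"dx":-0.03,"dy":0,"dz":0.45,"wx":0,"wy":0,"wz":0},{"grip":-0.9,"dx":-0.03,"dy":0,"dz":0.6,"wx":0,"wy":0,"wz":0},{"grip":-0.9,"dx":-0.03,"dy":0,"dz":0.7,"wx":0,"wy":0,"wz":0},{"grip":-0.9,"dx":-0.03,"dy":0,"dz":0.8,"wx":0,"wy":0,"wz":0},{"grip":-0.9,"dx":-0.03,"dy":0,"dz":0.8,"wx":0,"wy":0,"wz":0}]'

```text
clock: 15.8
position: [0.6329, -0.0841, 0.212]
orientation: [-0.974, -2.986, 0.0]
force: [-0.1, -1.0, -0.9]
width: 0.0116
grip_force: 30.0
```

Emit:
step_arm --motion '[{"grip":-0.9,"dx":0,"dy":0,"dz":0.06,"wx":0,"wy":0,"wz":0},{"grip":-0.9,"dx":0,"dy":0,"dz":0.12,"wx":0,"wy":0,"wz":0},{"grip":-0.9,"dx":0,"dy":0,"dz":0.12,"wx":0,"wy":0,"wz":0}]'

```text
clock: 16.1
position: [0.6331, -0.0841, 0.2093]
orientation: [-0.974, -2.986, 0.0]
force: [0.3, -0.4, -1.2]
width: 0.0119
grip_force: 30.0
```

```bash
python3 st.py .6335 -.0843 .206
```

```text
16.1 [ 0.6331 -0.0841  0.2093] [[-0.808, 0.59, -0.0], [0.59, 0.808, 0.0], [0.0, -0.0, -1.0]] F [ 0.31 -0.35 -1.2 ] w 0.0119 29.997485876083374
d units [-0.02  0.    0.13]
```

Emit:
step_arm --motion '[{"grip":-0.9,"dx":0,"dy":0,"dz":0.05,"wx":0,"wy":0,"wz":0},{"grip":-0.9,"dx":0,"dy":0,"dz":0.08,"wx":0,"wy":0,"wz":0},{"grip":-0.9,"dx":0,"dy":0,"dz":0.08,"wx":0,"wy":0,"wz":0}]'

```text
clock: 16.4
position: [0.6331, -0.0841, 0.2074]
orientation: [-0.974, -2.987, 0.0]
force: [-0.2, 0.0, 0.3]
width: 0.0121
grip_force: 30.0
```

Emit:
step_arm --motion '[{"grip":-0.9,"dx":0,"dy":0,"dz":0.04,"wx":0,"wy":0,"wz":0},{"grip":-0.9,"dx":0,"dy":0,"dz":0.04,"wx":0,"wy":0,"wz":0}]'

```text
clock: 16.6
position: [0.6332, -0.0842, 0.2068]
orientation: [0.974, 2.986, -0.0]
force: [-1.1, -0.6, 1.9]
width: 0.0117
grip_force: 30.0
```

Contact at z ≈ 0.207, as predicted for the seated height. Release gently and rise.

Emit:
step_arm --motion '[{"grip":-0.74,"dx":0,"dy":0,"dz":0,"wx":0,"wy":0,"wz":0},{"grip":-0.7,"dx":0,"dy":0,"dz":0,"wx":0,"wy":0,"wz":0},{"grip":-0.6,"dx":0,"dy":0,"dz":0,"wx":0,"wy":0,"wz":0},{"grip":-0.4,"dx":0,"dy":0,"dz":0,"wx":0,"wy":0,"wz":0},{"grip":-0.3,"dx":0,"dy":0,"dz":0,"wx":0,"wy":0,"wz":0},{"grip":-0.3,"dx":0,"dy":0,"dz":-0.4,"wx":0,"wy":0,"wz":0},{"grip":-0.3,"dx":0,"dy":0,"dz":-1.2,"wx":0,"wy":0,"wz":0},{"grip":-0.3,"dx":0,"dy":0,"dz":-2.4,"wx":0,"wy":0,"wz":0},{"grip":-0.3,"dx":0,"dy":0,"dz":-4,"wx":0,"wy":0,"wz":0},{"grip":-0.3,"dx":0,"dy":0,"dz":-5,"wx":0,"wy":0,"wz":0}]'

```text
clock: 17.6
position: [0.6339, -0.0842, 0.3353]
orientation: [0.973, 2.983, 0.001]
force: [0.1, 0.5, 0.2]
width: 0.0306
grip_force: 0.0
```

Emit:
step_arm --motion '[{"grip":-0.3,"dx":0,"dy":0,"dz":0,"wx":0,"wy":0,"wz":0},{"grip":-0.3,"dx":0,"dy":0,"dz":0,"wx":0,"wy":0,"wz":0}]'

```text
clock: 17.8
position: [0.6331, -0.0841, 0.3322]
orientation: [0.974, 2.985, 0.0]
force: [-0.0, 0.3, 0.3]
width: 0.0305
grip_force: 0.0
```

```bash
python3 st.py .590 -.2615 .30 -1.15
python3 - <<'E'
from h import *
import pickle
from scipy.optimize import least_squares
s=env.read_state(); p=optics.snapshot("wrist")[...,::-1]; cv2.imwrite("pics/w7.png",p); pickle.dump(s,open("w7.pkl","wb"))
sc=optics.snapshot("scene")[...,::-1]; cv2.imwrite("pics/scene7.png",sc)
c=cam("wrist",s)
# orange grip seen by wrist and scene
for n,im in(("wrist",p),("scene",sc)):
    k=cv2.inRange(cv2.cvtColor(im,cv2.COLOR_BGR2HSV),(3,120,90),(20,255,255)); N,l,st,ce=cv2.connectedComponentsWithStats(k)
    cc=cam(n,s)
    print(n,[(st[j].tolist(),ce[j].round(1).tolist()) for j in range(1,N) if st[j][4]>25], "pred grip top/bottom",proj(cc,[[.633,-.084,.226],[.633,-.084,.211],[.633,-.084,.181]]).round(1).tolist(),"flange",proj(cc,[[.633,-.084,.119]]).round(1))
E
```

```text
17.8 [ 0.6331 -0.0841  0.3322] [[-0.808, 0.59, 0.001], [0.59, 0.808, -0.0], [-0.001, 0.001, -1.0]] F [-0.03  0.26  0.27] w 0.0305 0.0
d units [-2.79 -6.75  1.29]
wz 23.95013970174268
wrist [([245, 175, 13, 22, 244], [251.1, 185.6]), ([0, 228, 13, 11, 62], [3.7, 233.5]), ([190, 269, 12, 51, 284], [193.9, 294.0]), ([302, 268, 12, 52, 277], [308.7, 294.0]), ([120, 333, 292, 17, 3265], [280.9, 342.5])] pred grip top/bottom [[250.1, 191.1], [250.1, 187.1], [250.2, 180.3]] flange [[250.4 169.6]]
scene [([123, 123, 10, 9, 69], [127.7, 126.9]), ([194, 131, 4, 11, 42], [195.6, 135.8]), ([286, 162, 9, 6, 43], [290.1, 164.7]), ([429, 232, 31, 28, 154], [442.7, 247.7]), ([463, 285, 8, 28, 72], [467.1, 299.4])] pred grip top/bottom [[194.8, 131.4], [195.1, 135.1], [195.8, 142.4]] flange [[197.1 157.2]]
```

Emit:
step_arm --motion '[{"grip":-0.3,"dx":-0.4,"dy":-1,"dz":0,"wx":0,"wy":0,"wz":1.5},{"grip":-0.3,"dx":-1,"dy":-2.4,"dz":0,"wx":0,"wy":0,"wz":3},{"grip":-0.3,"dx":-1.6,"dy":-3.9,"dz":0,"wx":0,"wy":0,"wz":4.5},{"grip":-0.3,"dx":-2.2,"dy":-5.3,"dz":0,"wx":0,"wy":0,"wz":6},{"grip":-0.3,"dx":-2.6,"dy":-6.3,"dz":0,"wx":0,"wy":0,"wz":7.5},{"grip":-0.3,"dx":-2.79,"dy":-6.75,"dz":0,"wx":0,"wy":0,"wz":9},{"grip":-0.3,"dx":-2.79,"dy":-6.75,"dz":0,"wx":0,"wy":0,"wz":10.5},{"grip":-0.3,"dx":-2.79,"dy":-6.75,"dz":0,"wx":0,"wy":0,"wz":12}]'

```text
clock: 18.7
position: [0.589, -0.262, 0.3294]
orientation: [-2.342, -2.089, 0.002]
force: [0.2, -0.4, -0.0]
width: 0.0309
grip_force: 0.0
```

Emit:
step_arm --motion '[{"grip":-0.3,"dx":0,"dy":0,"dz":0,"wx":0,"wy":0,"wz":1.6},{"grip":-0.3,"dx":0,"dy":0,"dz":0,"wx":0,"wy":0,"wz":3.2},{"grip":-0.3,"dx":0,"dy":0,"dz":0,"wx":0,"wy":0,"wz":4.8},{"grip":-0.3,"dx":0,"dy":0,"dz":0,"wx":0,"wy":0,"wz":6.4},{"grip":-0.3,"dx":0,"dy":0,"dz":0,"wx":0,"wy":0,"wz":8},{"grip":-0.3,"dx":0,"dy":0,"dz":0,"wx":0,"wy":0,"wz":9.6},{"grip":-0.3,"dx":0,"dy":0,"dz":0,"wx":0,"wy":0,"wz":11},{"grip":-0.3,"dx":0,"dy":0,"dz":0,"wx":0,"wy":0,"wz":12},{"grip":-0.3,"dx":0,"dy":0,"dz":0,"wx":0,"wy":0,"wz":12},{"grip":-0.3,"dx":0,"dy":0,"dz":0,"wx":0,"wy":0,"wz":12}]'

```text
clock: 19.7
position: [0.5895, -0.2614, 0.3302]
orientation: [-3.072, -0.653, 0.003]
force: [-0.9, 0.6, -0.1]
width: 0.031
grip_force: 0.0
```

```bash
cat > dial.py <<'E'
from h import *
import sys
s=env.read_state(); p=optics.snapshot("wrist")[...,::-1]; cv2.imwrite(f"pics/{sys.argv[1]}.png",p)
c=cam("wrist",s); D=np.array([.590,-.2615])
# rectify panel patch onto z=.072 plane: 0.25 mm per px, +-35 mm, rows=-x world, cols=-y
def rect(z,n=141,k=.0005):
    i=(np.arange(n)-n//2)*k; X,Y=np.meshgrid(D[0]-i,D[1]-i,indexing="ij")
    q=proj(c,np.c_[X.ravel(),Y.ravel(),0*X.ravel()+z]).astype(np.float32).reshape(n,n,2)
    return X,Y,cv2.remap(p,q[...,0].copy(),q[...,1].copy(),cv2.INTER_LINEAR)
for z,nm in((.072,"ptr"),(.05,"skirt"),(.044,"blue")):
    X,Y,im=rect(z); h=cv2.cvtColor(im,cv2.COLOR_BGR2HSV)
    if nm=="blue": m=cv2.inRange(h,(95,120,60),(125,255,255))
    elif nm=="skirt": m=cv2.inRange(h,(0,0,0),(179,255,75))
    else:
        m=cv2.inRange(h,(0,0,150),(179,90,255)); m[np.hypot(X-D[0],Y-D[1])>.024]=0
    N,l,st,ce=cv2.connectedComponentsWithStats(m)
    if N<2: print(nm,"none"); continue
    for j in np.argsort(-st[1:,4])[:2]+1:
        w=np.c_[X[l==j],Y[l==j]]; mu=w.mean(0); ev,V=np.linalg.eigh(np.cov((w-mu).T)); a=np.arctan2(V[1,1],V[0,1]); r=mu-D
        print(nm,st[j][4],"c",mu.round(4),"axis",round(float(a),3),round(float(a-np.sign(a)*np.pi),3),"dir from D",round(float(np.arctan2(r[1],r[0])),3),"sd mm",(ev**.5*1e3).round(1))
    if nm=="skirt":
        (x,y),r=cv2.minEnclosingCircle(max(cv2.findContours(m,0,1)[0],key=cv2.contourArea)); print("circle",X[int(round(y)),0],Y[0,int(round(x))],r*.0005)
E
python3 st.py .590 -.2615 .30 -1.15; python3 dial.py d1
```

```text
19.7 [ 0.5895 -0.2614  0.3302] [[0.914, 0.407, -0.002], [0.407, -0.914, 0.001], [-0.001, -0.002, -1.0]] F [-0.88  0.62 -0.07] w 0.031 0.0
d units [0.02 0.02 1.21]
wz -0.022099735597323686
ptr 1861 c [ 0.5808 -0.2622] axis 1.76 -1.381 dir from D -3.064 sd mm [10.8 16.2]
ptr 311 c [ 0.5987 -0.2588] axis -2.699 0.442 dir from D 0.302 sd mm [1.2 5.3]
skirt 4565 c [ 0.5896 -0.2627] axis -2.561 0.581 dir from D -1.902 sd mm [10.1 11. ]
circle 0.59 -0.262 0.02328765296936035
blue 367 c [ 0.6151 -0.2764] axis 1.107 -2.035 dir from D -0.536 sd mm [1.8 4.2]
```

Emit:
step_arm --motion '[{"grip":-0.3,"dx":0,"dy":0.04,"dz":1.5,"wx":0,"wy":0,"wz":-0.25},{"grip":-0.3,"dx":0,"dy":0.04,"dz":3.2,"wx":0,"wy":0,"wz":-0.25},{"grip":-0.3,"dx":0,"dy":0.04,"dz":5,"wx":0,"wy":0,"wz":-0.25},{"grip":-0.3,"dx":0,"dy":0.04,"dz":6.8,"wx":0,"wy":0,"wz":-0.25},{"grip":-0.3,"dx":0,"dy":0.04,"dz":8.4,"wx":0,"wy":0,"wz":-0.25},{"grip":-0.3,"dx":0,"dy":0.04,"dz":9.6,"wx":0,"wy":0,"wz":-0.25},{"grip":-0.3,"dx":0,"dy":0.04,"dz":9.6,"wx":0,"wy":0,"wz":-0.25},{"grip":-0.3,"dx":0,"dy":0.04,"dz":9.6,"wx":0,"wy":0,"wz":-0.25}]'

```text
clock: 20.55
position: [0.5904, -0.2625, 0.0915]
orientation: [-3.066, -0.684, 0.001]
force: [0.1, 0.2, 0.5]
width: 0.0309
grip_force: 0.0
```

```bash
python3 st.py .590 -.2623 .061 -1.129
```

```text
20.55 [ 0.5904 -0.2625  0.0915] [[0.905, 0.425, -0.001], [0.425, -0.905, 0.0], [-0.0, -0.001, -1.0]] F [0.06 0.22 0.51] w 0.0309 0.0
d units [-0.01 -0.01  1.22]
wz -0.030529301536614477
```

Emit:
step_arm --motion '[{"grip":-0.3,"dx":0,"dy":0,"dz":0.5,"wx":0,"wy":0,"wz":0},{"grip":-0.3,"dx":0,"dy":0,"dz":0.9,"wx":0,"wy":0,"wz":0},{"grip":-0.3,"dx":0,"dy":0,"dz":1.15,"wx":0,"wy":0,"wz":0},{"grip":-0.3,"dx":0,"dy":0,"dz":1.2,"wx":0,"wy":0,"wz":0},{"grip":-0.45,"dx":0,"dy":0,"dz":1.2,"wx":0,"wy":0,"wz":0},{"grip":-0.6,"dx":0,"dy":0,"dz":1.2,"wx":0,"wy":0,"wz":0},{"grip":-0.68,"dx":0,"dy":0,"dz":1.2,"wx":0,"wy":0,"wz":0},{"grip":-0.73,"dx":0,"dy":0,"dz":1.2,"wx":0,"wy":0,"wz":0},{"grip":-0.76,"dx":0,"dy":0,"dz":1.2,"wx":0,"wy":0,"wz":0},{"grip":-0.76,"dx":0,"dy":0,"dz":1.2,"wx":0,"wy":0,"wz":0}]'

```text
clock: 21.55
position: [0.5908, -0.2629, 0.0618]
orientation: [3.066, 0.683, 0.001]
force: [-0.3, -2.8, 1.7]
width: 0.0117
grip_force: 30.0
```

```bash
python3 st.py .590 -.2623 .061 -1.129
```

```text
21.55 [ 0.5908 -0.2629  0.0618] [[0.905, 0.424, 0.001], [0.424, -0.905, -0.001], [0.001, 0.001, -1.0]] F [-0.29 -2.79  1.67] w 0.0117 30.000089406967163
d units [-0.02 -0.04  0.03]
wz -0.040764033486274706
```

Emit:
step_arm --motion '[{"grip":-0.76,"dx":0,"dy":0,"dz":0,"wx":0,"wy":0,"wz":0.5},{"grip":-0.76,"dx":0,"dy":0,"dz":0,"wx":0,"wy":0,"wz":1.5},{"grip":-0.76,"dx":0,"dy":0,"dz":0,"wx":0,"wy":0,"wz":2.7},{"grip":-0.76,"dx":0,"dy":0,"dz":0,"wx":0,"wy":0,"wz":3.9},{"grip":-0.76,"dx":0,"dy":0,"dz":0,"wx":0,"wy":0,"wz":5.1},{"grip":-0.76,"dx":0,"dy":0,"dz":0,"wx":0,"wy":0,"wz":6.3},{"grip":-0.76,"dx":0,"dy":0,"dz":0,"wx":0,"wy":0,"wz":7.5},{"grip":-0.76,"dx":0,"dy":0,"dz":0,"wx":0,"wy":0,"wz":8.7},{"grip":-0.76,"dx":0,"dy":0,"dz":0,"wx":0,"wy":0,"wz":9.8},{"grip":-0.76,"dx":0,"dy":0,"dz":0,"wx":0,"wy":0,"wz":10.5}]'

```text
clock: 22.55
position: [0.5907, -0.2646, 0.0618]
orientation: [3.049, -0.748, 0.003]
force: [-0.3, -10.8, -1.1]
width: 0.0115
grip_force: 30.0
```

Emit:
step_arm --motion '[{"grip":-0.76,"dx":0,"dy":0,"dz":0,"wx":0,"wy":0,"wz":0},{"grip":-0.72,"dx":0,"dy":0,"dz":0,"wx":0,"wy":0,"wz":0},{"grip":-0.6,"dx":0,"dy":0,"dz":0,"wx":0,"wy":0,"wz":0},{"grip":-0.4,"dx":0,"dy":0,"dz":0,"wx":0,"wy":0,"wz":0},{"grip":-0.3,"dx":0,"dy":0,"dz":0,"wx":0,"wy":0,"wz":0},{"grip":-0.3,"dx":0,"dy":0,"dz":-0.5,"wx":0,"wy":0,"wz":0},{"grip":-0.3,"dx":0,"dy":0,"dz":-2,"wx":0,"wy":0,"wz":0},{"grip":-0.3,"dx":0,"dy":0,"dz":-4,"wx":0,"wy":0,"wz":0},{"grip":-0.3,"dx":0,"dy":0,"dz":-6,"wx":0,"wy":0,"wz":0},{"grip":-0.3,"dx":0,"dy":0,"dz":-8,"wx":0,"wy":0,"wz":0}]'

```text
clock: 23.55
position: [0.59, -0.262, 0.2643]
orientation: [-3.052, 0.743, -0.0]
force: [0.2, -0.2, -0.1]
width: 0.031
grip_force: 0.0
```

Emit:
step_arm --motion '[{"grip":-0.3,"dx":0,"dy":0,"dz":-1.5,"wx":0,"wy":0,"wz":0},{"grip":-0.3,"dx":0,"dy":0,"dz":-2.7,"wx":0,"wy":0,"wz":0},{"grip":-0.3,"dx":0,"dy":0,"dz":-2.7,"wx":0,"wy":0,"wz":0},{"grip":-0.3,"dx":0,"dy":0,"dz":-2.7,"wx":0,"wy":0,"wz":0}]'

```text
clock: 23.95
position: [0.5903, -0.2622, 0.33]
orientation: [3.052, -0.743, 0.002]
force: [0.9, -0.2, -1.0]
width: 0.0308
grip_force: 0.0
```

```bash
python3 st.py; python3 dial.py d2
python3 - <<'E'
from h import *
sc=optics.snapshot("scene")[...,::-1]; k=cv2.inRange(cv2.cvtColor(sc,cv2.COLOR_BGR2HSV),(3,120,90),(20,255,255)); N,l,st,ce=cv2.connectedComponentsWithStats(k)
print([(st[j].tolist(),ce[j].round(1).tolist()) for j in range(1,N) if 30<st[j][4] and 180<ce[j][0]<210])
E
```

```text
23.95 [ 0.5903 -0.2622  0.33  ] [[0.888, -0.46, 0.001], [-0.46, -0.888, -0.001], [0.002, -0.0, -1.0]] F [ 0.93 -0.18 -0.97] w 0.0308 0.0
ptr 1713 c [ 0.5797 -0.2545] axis 1.077 -2.064 dir from D 2.547 sd mm [ 7.6 15.4]
ptr 1 c [ 0.5945 -0.285 ] axis nan nan dir from D -1.382 sd mm [nan nan]
skirt 7510 c [ 0.5989 -0.2583] axis -2.71 0.432 dir from D 0.34 sd mm [10.6 16.4]
circle 0.6 -0.2545 0.03311443328857422
blue 363 c [ 0.6147 -0.2764] axis 1.049 -2.093 dir from D -0.543 sd mm [1.8 4.1]
[([194, 131, 5, 11, 44], [195.7, 135.9])]dial.py:19: RuntimeWarning: Degrees of freedom <= 0 for slice
  w=np.c_[X[l==j],Y[l==j]]; mu=w.mean(0); ev,V=np.linalg.eigh(np.cov((w-mu).T)); a=np.arctan2(V[1,1],V[0,1]); r=mu-D
  c *= np.true_divide(1, fact)
  c *= np.true_divide(1, fact)
```

Run:
```python
from h import *
s=env.read_state(); c=cam("wrist",s); p=cv2.imread("pics/d2.png"); D=np.array([.590,-.2623])
i=(np.arange(97)-48)*.0005; X,Y=np.meshgrid(D[0]-i,D[1]-i,indexing="ij")
q=proj(c,np.c_[X.ravel(),Y.ravel(),0*X.ravel()+.072]).astype(np.float32).reshape(97,97,2)
g=cv2.cvtColor(cv2.remap(p,q[...,0].copy(),q[...,1].copy(),1),cv2.COLOR_BGR2GRAY)
print(g[::6,::6])
for T in (60,75,90,110):
    m=((g>T)&(np.hypot(X-D[0],Y-D[1])<.021)).astype(np.uint8); N,l,st,ce=cv2.connectedComponentsWithStats(m)
    for j in range(1,N):
        if st[j][4]>60:
            w=np.c_[X[l==j],Y[l==j]]; mu=w.mean(0); ev,V=np.linalg.eigh(np.cov((w-mu).T)); r=mu-D
            print(T,st[j][4],mu.round(4),"axis",np.arctan2(V[1,1],V[0,1]).round(3),"dir",np.arctan2(r[1],r[0]).round(3),(ev**.5*1e3).round(1))
```

```text
[[ 65  66  65  56  55  54  58  66  66  65  66  77 125 119 114 117 161]
 [ 67  68  67  52  61  61  59  46  36  32  41 129 161 130 131 135 173]
 [126  71  66  68  64  43  20  15  16  16  18  55  65 163 172 142 141]
 [160 103  68  67  39  17  16  14  17  15  31  92  36  55 150 170 140]
 [169 166 107  53  18  15  16  14  14  18  80  74  25  46  80 172 166]
 [169 167 153  38  17  17  18  16  12  39 111  43  35  48  51 138 179]
 [168 169 152  40  33  21  16  13  17  83  76  33  39  44  49 113 178]
 [170 168 124  41  37  24  15  16  42 112  42  32  47  47  48  89 178]
 [169 168 144  43  37  20  15  18  80  69  29  39  46  46  49  95 174]
 [167 168 144  43  33  14  15  14  30  33  37  47  45  43  54 114 177]
 [166 168 163  77  18  17  25  23  22  33  44  42  44  45  49 157 174]
 [169 168 168 143  36  19  34  41  38  34  43  43  42  51 103 172 178]
 [169 169 169 166  92  30  38  39  32  41  41  43  48  83 166 175 177]
 [169 168 170 168 118  40  35  36  37  44  50  73 120 168 175 177 177]
 [169 170 167 168 167 118  72  73 123 132 149 160 175 176 176 176 176]
 [166 169 169 169 169 170 167 162 171 172 174 175 174 175 175 173 177]
 [167 169 170 168 171 169 171 172 171 171 173 174 174 174 174 178 176]]
60 309 [ 0.5978 -0.2676] axis 2.665 dir -0.593 [1.  6.1]
60 1084 [ 0.5815 -0.2573] axis 1.156 dir 2.612 [ 7.9 14.4]
75 221 [ 0.5975 -0.2675] axis 2.666 dir -0.603 [0.8 5.7]
75 907 [ 0.5806 -0.2562] axis 1.118 dir 2.57 [ 6.8 14.2]
90 140 [ 0.5969 -0.2673] axis 2.665 dir -0.622 [0.6 5.2]
90 780 [ 0.5804 -0.2553] axis 1.071 dir 2.51 [ 6.3 14.1]
110 650 [ 0.5805 -0.2542] axis 1.012 dir 2.435 [ 5.7 13.9]
```

The pointer axis is at −0.477 rad, which gives a dial value of about 1.20. The strainer's image position has not changed. Handing in.

```bash
python3 -c "
from station import workorder; print(workorder.close_job())"
```

```text
the job is handed in; nothing more can be done
None
```

I handed the job in at about 24 s of the 69 s allowed: the beaker is in the blue ring with its stirring bar, the strainer is seated on the rim, the dial measures about 1.20 (middle of the blue band), and the arm never went near the timer.

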